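Clamp the excavated iron in the padded screw vise

ROBOT

A 6-joint arm with a two-finger parallel gripper is mounted at the origin on the work surface. World frame = base frame: x ahead of the robot, y to its left, z up, the work surface at z = 0. Lengths are in mm, angles in rad, forces in N, time in s.
With the tool pointing down it reaches from about 275 to 750 mm from the base axis. Payload 10.2 kg.
Tool frame: the origin (TCP) lies midway between the tips of the shut fingers; the grasp point (between the pads) lies 19 mm behind it; z points along the fingers, y is the direction in which the jaws open and shut (so a half turn about z gives the same grasp; the last joint's range is limited). The gripper opens to 85 mm and grips with 20 to 120 N. Pads are 22 mm wide; open, the fingers measure 114 mm over their backs; the gripper's body (76 mm by 85 mm) begins 54 mm behind the grasp point. The pads swing forward as they close: fully open they stand 13 mm farther back than shut.
Start: joints at [-0.223, 0.313, 1.498, -0, 1.331, -0.223], TCP at [525.006, -0.013, 231.294] pointing down, gripper open.
Joint ranges: [-2.94, 2.94], [-0.97, 2.17], [0.19, 2.56], [-1.23, 4.37], [0.02, 3.11], [-2.88, 2.88]. Speed limits (rad/s): [2.39, 2.39, 3.01, 3.14, 3.14, 3.14].

INTERFACE

Orientations are given as a unit quaternion [w, x, y, z].
In Python, from rig import sense, optics, ctrl gives the robot as it stands.
- The arm moves only by the tool play_rows, never from a script. Its argument "plan" is a list of rows, each a list of 7 numbers: the shift along the world's x, y, z in mm, then the turn, a rotation vector about the world's x, y, z in rad, then the opening, from -1 (shut) to 1 (fully open), so that 0 is half open. A call has 1 to 5 rows; each row shifts and turns the pose as measured when the row begins; what a row does not reach is not made up. A row lasts 1/12 s, in which the tool goes at most 41.7 mm and 7.16 degrees, less where a joint would pass 70% of its speed; a pose out of reach is approached as far as the arm can. A call is refused whole if a number of a shift passes 41.7 or a number of a turn 0.125, either way. A call with a gripper value outside its range is refused whole. The fingers move at their own pace and stop on an object; "grip_force" is the grip in N (left out, the last holds). Time passes only in rows, so rows that do not move let the fingers close. It gives the time, the measured TCP pose, the force and the opening at its end, in the units of the state.
- sense(): the state, without advancing time (a new reading comes with each control period).
- optics.capture(name): name is "scene" or "side" or "wrist"; returns a dict with "img" (400x640x3 uint8, blue, green, red), "fx", "fy", "cx", "cy" (pixels), "dist" ([k1, k2, p1, p2, k3] as OpenCV has them; the pictures are not rectified), "world_to_cam" (4x4, takes a point from world to camera coordinates). Camera axes: x right, y up, looking along -z (the intrinsics and any distortion apply to the point x, -y, -z); pixel columns grow to the right and rows downward; lengths in mm; the calibration is good to about 2 mm. A picture is of the moment at which its call begins. There is no depth.
- ctrl.finish_job(): hands the job in, once; it reports no verdict.
The state is a dict: "time_s": time; "joints": joint angles; "dq": joint speeds; "tau": joint torques, N m; "eef_pos": TCP position; "ee_rot": TCP orientation; "force": force on the tool from outside, world axes, zero at the start; "wrist_torque": the same for the moment, N m; "grip_width": opening from 0.0 (shut) to 1.0 (fully open).
Only numpy, scipy, OpenCV 4.12 (cv2) and the standard library are available. Lean on these libraries where they do the work, as an engineer would, in place of code of your own. Each camera call takes 0.05 s, during which the arm holds its last target. There are 200 camera calls.

TASK

Take the rusty iron bar off its foam rest and lay it level on the lower jaw of the green bench vise, pushed back square against the ledge and sticking out about equally on both sides, and let go of it. Then turn the T-handle clockwise until you feel the jaw bite and the bar is held firmly but gently - the iron is brittle and cracks if screwed down hard - and take your hand away, leaving the other things on the bench where they are.

Things in the scene. Friction and masses are not known exactly. Their poses are not given: they have to be found in the camera images.
- vise: Green cast C-frame bench vise, bolted down, open to its own -x side. Origin on the bench under the screw; x from open front to rear column, y along the work, z up. Base 150 x 110 x 14 mm (x -60 to 90, y +-55). Column x 45 to 85, y +-22 mm. Overhanging arm x -28 to 85, y +-24 mm, underside at 125 mm; boss on top to 172 mm.
- ledge (a point): Foot of the low steel ledge at the back of the lower jaw, middle of its front face, axes as the vise's. It lies 13 mm behind the screw axis at the height of the lower jaw's flat rubber-lined top (50 mm above the bench); the ledge stands 8 mm above that. The lower jaw's top is 33 mm deep (x) and 70 mm wide (y).
- jaw: Moving upper jaw under the arm: green block 34 x 46 x 22 mm on the screw's lower end. Origin at the middle of its top face, axes as the vise's. Under it a soft lining 24 x 40 mm (x, y) whose underside is 26 to 31 mm below the origin: linings wear, so where it meets the work must be felt. At the start it is 5 to 13 mm above where the iron's top will be.
- t_bar (a point): T-handle on top of the screw, about 230 mm above the bench: plain steel cross bar 12 mm thick, 77 mm long, its middle on the screw's axis. Origin at the bar's middle, x along the bar, z up. Under it an 11 mm neck, then the 14 mm screw; 45 mm of air between bar and boss, still 30 mm when clamped. Bar and jaw go down together as it turns.
- handle (a joint): Turn of the screw, rad, growing clockwise seen from above (tightening): 3.2 mm down per rad, 2 to 4.5 rad in all to clamp. Stiff: about 0.33 N m turns it freely (less is read standing still); it stays where left. Each newton of clamping adds 0.0032 N m; after first touch about 150 N per rad. About 0.15 N m above free running (50 N) is right; under 30 N is loose, over 100 N cracks the iron.
- foam: White foam rest, fixed, 70 x 110 mm (x, y); the iron lies along its y in a trough 24 mm above the bench, between two soft rims 6 mm high. Origin at the centre of its underside.
- iron: Rust-brown flat iron bar 26 mm wide (x), 200 mm long (y), 14 mm thick (z), 0.18 to 0.29 kg. Origin at its centre. Its ends overhang the foam by about 45 mm. Either end may point either way. On the lower jaw its origin is 57 mm above the bench, and 13 mm in front of the ledge when touching it. Held within 20 mm of an end, a hand clears the vise and T-handle.
- beaker: Glass beaker, 64 mm wide, 85 mm tall; a bystander to be left alone. Origin at its underside.
- scissors: Scissors lying flat, about 165 mm long, black handles; a bystander to be left alone. Origin at its underside.
- brush: Brush lying flat; a bystander to be left alone. Origin at its underside.
- scraper: Small handled probe lying flat, 170 mm long; a bystander to be left alone. Origin at its underside.
- jar: Small brown jar, 54 mm wide, 65 mm tall; a bystander to be left alone. Origin at its underside.
- phone: Black phone lying flat, 74 x 150 x 8 mm; a bystander to be left alone. Origin at its underside.
Mind the look-alikes: they are no part of the job. What is shaped like the vise but red is not meant.

How it is judged:
By the outcome, as a careful person would: the job done as asked, in the order asked, and still so for the second after the job is handed in, with the robot touching nothing.
It also fails if it takes over 72 s, if anything falls off the work surface, if the arm or the gripper's body presses on something with over 40 N, if the wrist force passes 120 N, or if a joint passes its speed limit or range.

## Working session

There is one attempt and no reset: what is moved stays moved. The work goes in short steps, Python scripts to look and compute and a tool call to move; the robot and the scene stay as the last step left them, time stands still between calls to the robot, and variables do not carry over. Pictures are saved under pics/ and viewed, about 8 in all and at most 12, crops included, and the job is handed in when it is done.

Besides the shell and the picture viewer there is one more tool, called after "Emit:" by a JSON object that holds its "fn" and its "kwargs", one argument or row to a line. play_rows: Moves the arm, as the interface text tells. Its arguments: {"type":"object","properties":{"plan":{"type":"array"},"grip_force":{"type":"number"}},"required":["plan"]}

```bash
mkdir -p pics; cat > h.py <<'E'
import numpy as np, cv2
from rig import sense, optics, ctrl
def cap(n,f=None):
    c=optics.capture(n)
    if f: cv2.imwrite('pics/'+f,c['img'])
    return c
def K(c): return np.array([[c['fx'],0,c['cx']],[0,c['fy'],c['cy']],[0,0,1.]]),np.array(c['dist'],float)
F=np.diag([1,-1,-1.])
def proj(c,P):
    k,d=K(c);W=np.array(c['world_to_cam']);P=np.atleast_2d(np.array(P,float))
    q=(P@W[:3,:3].T+W[:3,3])@F
    return cv2.projectPoints(q.reshape(-1,1,3),np.zeros(3),np.zeros(3),k,d)[0].reshape(-1,2)
def ray(c,uv):
    k,d=K(c);W=np.array(c['world_to_cam']);R=W[:3,:3]
    p=cv2.undistortPoints(np.array(uv,float).reshape(-1,1,2),k,d).reshape(-1,2)
    v=np.c_[p,np.ones(len(p))]@F@R
    return -R.T@W[:3,3],v
def onz(c,uv,z):
    o,v=ray(c,uv);return o+v*((z-o[2])/v[:,2])[:,None]
E
python3 - <<'E'
from h import *
import pickle
cs={n:cap(n) for n in('scene','side','wrist')}
pickle.dump(cs,open('c0.pkl','wb'))
im=np.vstack([np.hstack([cs['scene']['img'],cs['side']['img']])]);
cv2.imwrite('pics/a_scene.png',cs['scene']['img']);cv2.imwrite('pics/a_side.png',cs['side']['img']);cv2.imwrite('pics/a_wrist.png',cs['wrist']['img'])
for n in cs:
    W=np.array(cs[n]['world_to_cam']);print(n,(-W[:3,:3].T@W[:3,3]).round(),(-W[2,:3]).round(2))
print(sense())
E
```

```text
scene [1033. -953.  793.] [-0.39  0.75 -0.53]
side [  -44. -1082.   801.] [ 0.43  0.77 -0.47]
wrist [525.  82. 373.] [-0.   -0.32 -0.95]
{'time_s': 0.15, 'joints': array([-2.23370049e-01,  3.13306720e-01,  1.49827185e+00, -2.42970163e-05,
        1.33097510e+00, -2.23395825e-01]), 'dq': array([-1.49745107e-05, -1.38332700e-03, -3.00536713e-03, -4.35268158e-06,
        7.41281718e-04,  3.86823017e-04]), 'tau': array([ 1.79854873e-03, -4.12368500e+01, -2.59796566e+01, -1.57318855e-04,
        3.17765021e-03, -3.62555340e-05]), 'eef_pos': array([5.24806289e+02, 4.13830471e-02, 2.30870589e+02]), 'ee_rot': array([-4.00308244e-04,  7.07095542e-01,  7.07117857e-01, -2.66042601e-04]), 'force': array([-0.38512792, -1.53110883, -0.18815398]), 'wrist_torque': array([-0.02779693,  0.02702679,  0.0015578 ]), 'grip_width': 1.0031746494458538}
```

View pics/a_scene.png

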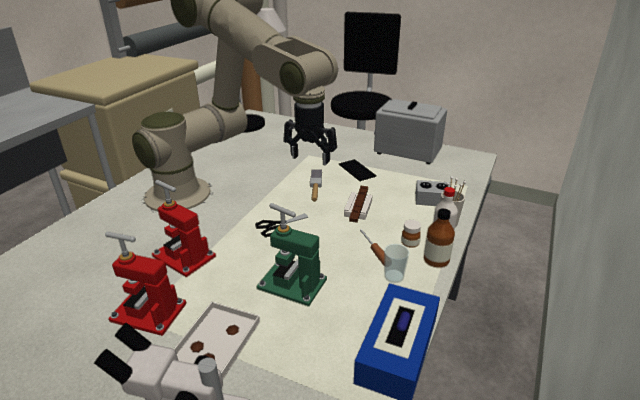

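View pics/a_side.png

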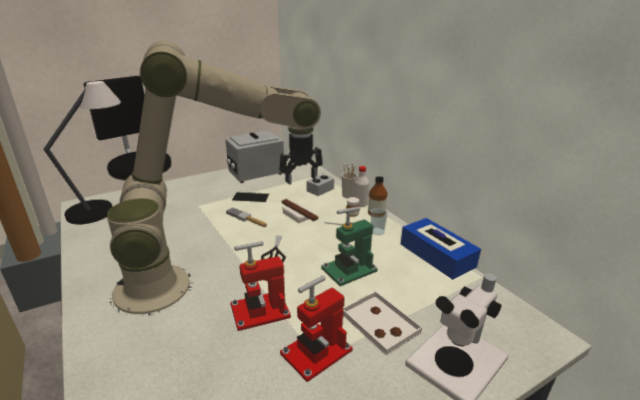

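Scene: green vise at about (292,262), with two red look-alikes at (182,238) and (148,290). The iron on its foam is at (359,203). Side: green vise at (350,245), iron at (299,209). The green one is meant, and so is the only brown bar on white foam. I'll confirm both in an enlarged crop.

```bash
python3 - <<'E'
from h import *
import pickle
cs=pickle.load(open('c0.pkl','rb'))
def cr(n,x,y,w,h,s): return cv2.resize(cs[n]['img'][y:y+h,x:x+w],None,fx=s,fy=s,interpolation=cv2.INTER_CUBIC)
A=cr('scene',250,180,130,130,3.07);B=cr('side',270,185,120,120,3.333)
A=cv2.resize(A,(400,400));B=cv2.resize(B,(400,400))
cv2.imwrite('pics/b.png',np.hstack([A,B]))
for n in('scene','side'):
    im=cs[n]['img'].astype(int);b,g,r=im[...,0],im[...,1],im[...,2]
    m=((g>r*1.4)&(g>b*1.15)&(g>30)).astype(np.uint8)
    k,l,s,c=cv2.connectedComponentsWithStats(m)
    for i in range(1,k):
        if s[i,4]>60: print(n,'green',s[i],c[i])
    m=((r>g*1.35)&(r>b*1.5)&(r<150)).astype(np.uint8)
    k,l,s,c=cv2.connectedComponentsWithStats(m)
    for i in range(1,k):
        if s[i,4]>40: print(n,'brown',s[i],c[i])
E
```

```text
scene green [ 257  227   70   79 2852] [295.2871669  266.33976157]
scene brown [116   0  41   8 133] [131.39849624   2.46616541]
scene brown [242  59  20  52 584] [251.10787671  87.68321918]
scene brown [350 186  18  36 280] [358.2        203.68214286]
scene brown [443 186  12  11  63] [448.49206349 192.93650794]
scene brown [ 112  200  104  128 4220] [164.53175355 268.86611374]
scene brown [427 215  27  31 570] [440.69649123 232.09824561]
scene brown [402 231  18   9 108] [410.82407407 235.56481481]
scene brown [371 243  13  21 136] [377.96323529 251.67647059]
scene brown [424 256  26  11  98] [435.48979592 262.81632653]
scene brown [109 301  77  35 341] [148.40469208 322.49853372]
scene brown [226 325  12  10  81] [232.16049383 329.67901235]
scene brown [191 342  12  10  95] [196.73684211 346.46315789]
side green [338 220  35  43 590] [358.99322034 234.92372881]
side green [340 244  16  11  71] [348.35211268 249.05633803]
side green [323 262  53  23 533] [347.68105066 271.7673546 ]
side brown [   0  145   41  116 2116] [ 15.05482042 215.57136106]
side brown [370 183  17  18 228] [378.03947368 192.06578947]
side brown [283 200  34  19 146] [299.74657534 209.29452055]
side brown [244 263  14   8  73] [250.06849315 266.89041096]
side brown [ 239  265   49   50 1084] [267.62361624 285.01845018]
side brown [244 298  23  21 206] [255.53398058 310.7184466 ]
side brown [ 280  298   73   84 1960] [321.61581633 334.33010204]
side brown [230 303  61  28 209] [258.75119617 321.42105263]
side brown [303 303  17   9  87] [311.08045977 307.34482759]
side brown [371 307   9   7  44] [375.31818182 309.95454545]
side brown [375 329  10   8  58] [379.43103448 332.68965517]
side brown [391 328  10   8  63] [395.76190476 331.31746032]
```

View pics/b.png

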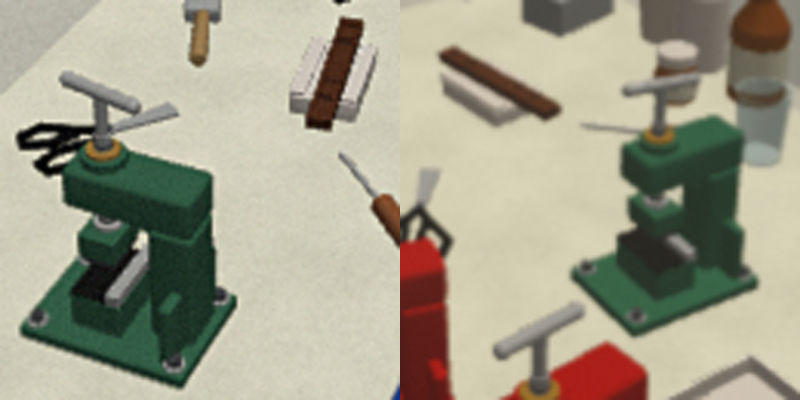

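View pics/a_wrist.png

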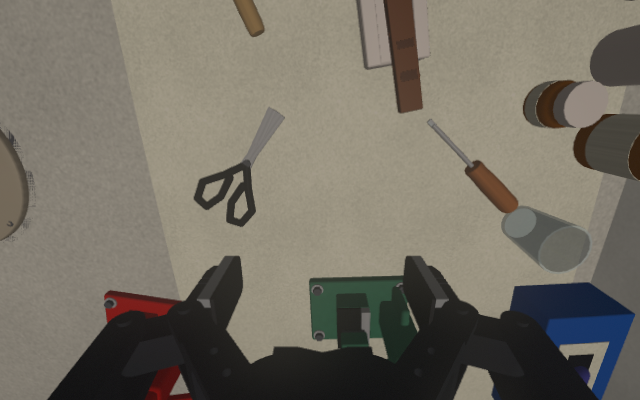

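```bash
cat > fit.py <<'E'
from h import *
from scipy.optimize import minimize
def box(x0,x1,y0,y1,z0,z1): return np.array([[x,y,z] for x in(x0,x1) for y in(y0,y1) for z in(z0,z1)],float)
def place(B,p):
    c,s=np.cos(p[2]),np.sin(p[2]);return B@np.array([[c,s,0],[-s,c,0],[0,0,1]])+[p[0],p[1],0]
VISE=[box(-60,90,-55,55,0,14),box(45,85,-22,22,0,125),box(-28,85,-24,24,125,165)]
S=4
def render(c,boxes,p):
    m=np.zeros((400*S,640*S),np.uint8)
    for B in boxes:
        h=cv2.convexHull(np.float32(proj(c,place(B,p))*S+S/2-.5)).astype(np.int32);cv2.fillConvexPoly(m,h,255)
    return cv2.resize(m,(640,400),interpolation=cv2.INTER_AREA)/255.
def fit(cams,masks,boxes,p0):
    f=lambda p:sum((np.abs(render(c,boxes,p)-m)).sum()/m.sum() for c,m in zip(cams,masks))
    best=None
    for st in ([15,15,.15],[4,4,.05],[-2,2,-.03]):
        r=minimize(f,p0,method='Nelder-Mead',options=dict(initial_simplex=np.vstack([p0]+[np.array(p0)+np.eye(3)[i]*st[i] for i in range(3)]),xatol=.05,fatol=1e-4));p0=r.x
    return r.x,r.fun,[np.abs(render(c,boxes,r.x)-m).sum()/m.sum() for c,m in zip(cams,masks)]
def near(m,uv):
    m=m.astype(np.uint8);k,l,s,c=cv2.connectedComponentsWithStats(m)
    out=np.zeros(m.shape)
    for (u,v) in uv:
        if l[v,u]: out[l==l[v,u]]=1
    return out
E
python3 - <<'E'
from fit import *
import pickle
cs=pickle.load(open('c0.pkl','rb'));sc,si,wr=cs['scene'],cs['side'],cs['wrist']
def tri(a,b):
    o1,v1=ray(sc,[a]);o2,v2=ray(si,[b]);v1=v1[0]/np.linalg.norm(v1);v2=v2[0]/np.linalg.norm(v2)
    t=np.linalg.lstsq(np.c_[v1,-v2],o2-o1,rcond=None)[0];p,q=o1+v1*t[0],o2+v2*t[1];return ((p+q)/2).round(1),np.linalg.norm(p-q).round(1)
print('base cams z14',onz(sc,[(256.5,287.2),(309.5,303.5),(327,276.8)],14).round(1).tolist(),onz(si,[(321.6,266),(341.1,283.5),(377,268.9)],14).round(1).tolist())
print('tbar',tri((271.1,205.3),(337.5,212.6)),tri((295.5,213.5),(359.4,208.4)))
print('iron ctr z38',onz(sc,[(358.5,203.5)],36),onz(si,[(299.7,209.3)],36))
def brown(c):
    im=c['img'].astype(int);b,g,r=im[...,0],im[...,1],im[...,2];return (r>g*1.3)&(r>b*1.4)&(r<160)
def green(c):
    im=c['img'].astype(int);b,g,r=im[...,0],im[...,1],im[...,2];return (g>r*1.25)&(g>b*1.05)&(g>20)
mi=[near(cv2.morphologyEx(brown(c).astype(np.uint8),cv2.MORPH_CLOSE,np.ones((3,3))),[uv]) for c,uv in((sc,(358,204)),(si,(300,209)),(wr,(403,60)))]
p0=onz(sc,[(358.5,203.5)],36)[0]
I=[box(-13,13,-100,100,24,38)]
for sel in ([0,1,2],[0],[1],[2]):
    print('iron',sel,fit([(sc,si,wr)[i] for i in sel],[mi[i] for i in sel],I,[p0[0],p0[1],.05]))
E
```

```text
base cams z14 [[514.6, -280.1, 14.0], [660.8, -271.5, 14.0], [657.6, -167.0, 14.0]] [[502.8, -177.0, 14.0], [509.4, -282.3, 14.0], [649.5, -277.9, 14.0]]
tbar (array([ 532.7, -213. ,  223.4]), np.float64(3.8)) (array([ 603.8, -223. ,  224.9]), np.float64(6.9))
iron ctr z38 [[610.08812525 163.02099907  36.        ]] [[602.118984   160.76133119  36.        ]]
iron [0, 1, 2] (array([6.05591518e+02, 1.77301711e+02, 1.96897786e-01]), np.float64(1.0650404204856265), [np.float64(0.22207596325243384), np.float64(0.6591844099603031), np.float64(0.18378004727288944)])
iron [0] (array([6.04947831e+02, 1.78744842e+02, 2.21248373e-01]), np.float64(0.19888934594816948), [np.float64(0.19888934594816948)])
iron [1] (array([6.06231491e+02, 1.79184073e+02, 1.47616464e-01]), np.float64(0.6316131360519668), [np.float64(0.6316131360519668)])
iron [2] (array([6.06294597e+02, 1.75940948e+02, 1.75160583e-01]), np.float64(0.17416491994826738), [np.float64(0.17416491994826738)])
```

The pale white-foam bar is the only iron bar, and the C-frame vise in the crop is green, so both are confirmed. Next I'll move the wrist camera over the iron for an accurate fix.

Emit:
{"fn": "play_rows", "kwargs": {
  "plan": [
    [15,38,0,0,0,0,1],
    [15,38,0,0,0,0,1],
    [15,38,0,0,0,0,1],
    [15,38,0,0,0,0,1],
    [15,38,0,0,0,0,1]
  ]
}}

```text
time_s: 0.57
eef_pos: [600.1, 189.8, 230.5]
ee_rot: [-0.0, 0.711, 0.703, -0.002]
force: [0.4, -1.4, 0.3]
grip_width: 1.0
```

Emit:
{"fn": "play_rows", "kwargs": {
  "plan": [
    [0,0,0,0,0,0,1],
    [0,0,0,0,0,0,1]
  ]
}}

```text
time_s: 0.73
eef_pos: [600.6, 196.9, 228.2]
ee_rot: [-0.001, 0.709, 0.705, -0.002]
force: [0.1, -0.0, -0.3]
grip_width: 1.003
```

```bash
python3 - <<'E'
from fit import *
import pickle
c=cap('wrist','c_wrist.png');pickle.dump(c,open('c1.pkl','wb'))
cs=pickle.load(open('c0.pkl','rb'));sc,si,wr=cs['scene'],cs['side'],cs['wrist']
print('red vise1 base z14 scene/side',onz(sc,[(149,262),(193,276),(216,258)],14).round().tolist(),onz(si,[(230,305),(238,328),(290,318)],14).round().tolist())
print('scissors, brush, phone(wrist/scene)',onz(wr,[(195,195),(240,225),(283,112),(262,35)],5).round().tolist(),onz(sc,[(311,199),(339,163),(374,178),(320,170)],5).round().tolist())
print(sense()['eef_pos'])
E
```

```text
red vise1 base z14 scene/side [[195.0, -328.0, 14.0], [342.0, -319.0, 14.0], [351.0, -232.0, 14.0]] [[182.0, -207.0, 14.0], [170.0, -303.0, 14.0], [308.0, -337.0, 14.0]]
scissors, brush, phone(wrist/scene) [[350.0, -34.0, 5.0], [408.0, -79.0, 5.0], [475.0, 74.0, 5.0], [454.0, 159.0, 5.0]] [[439.0, 166.0, 5.0], [416.0, 445.0, 5.0], [579.0, 392.0, 5.0], [376.0, 363.0, 5.0]]
[600.3435029  196.8203914  228.01680202]
```

View pics/c_wrist.png

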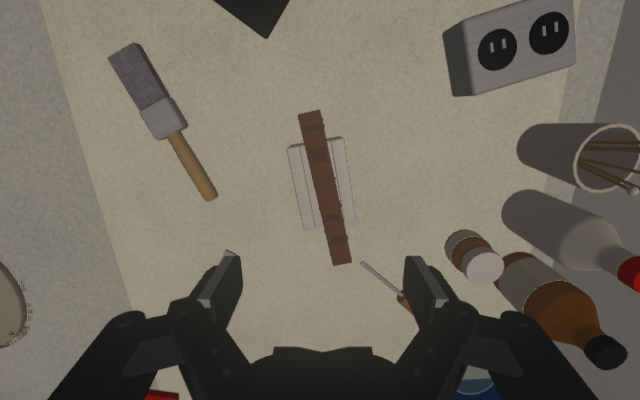

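The wrist picture shows the iron whole, from (309,112) to (342,264), on the white foam with its rims alongside. Nothing stands near its ends except the probe tip at (363,264).

```bash
python3 - <<'E'
from fit import *
import pickle
c=pickle.load(open('c1.pkl','rb'))
im=c['img'].astype(int);b,g,r=im[...,0],im[...,1],im[...,2]
m=((r>g*1.2)&(r>b*1.3)&(r<140)).astype(np.uint8);m=cv2.morphologyEx(m,cv2.MORPH_CLOSE,np.ones((5,5)))
m=near(m,[(325,185)]);print(m.sum())
print(fit([c],[m],[box(-13,13,-100,100,24,38)],[605,177,.18]))
print(onz(c,[(309,112),(342,264)],38))
print(onz(c,[(363,264)],5), sense()['joints'])
E
```

```text
3215.0
(array([6.04627138e+02, 1.73581792e+02, 2.07536899e-01]), np.float64(0.05978471015155673), [np.float64(0.05978471015155673)])
[[584.5023024  271.43962042  38.        ]
 [624.97422463  76.98670107  38.        ]]
[[658.2046162   56.86636297   5.        ]] [1.31450300e-01 5.60076639e-01 1.13976597e+00 5.29409571e-04
 1.44715623e+00 1.36853508e-01]
```

Emit:
{"fn": "play_rows", "kwargs": {
  "plan": [
    [-3,13,-30,0,0,0.05,1],
    [-3,13,-30,0,0,0.05,1],
    [-3,13,-30,0,0,0.05,1],
    [-3,13,-30,0,0,0.05,1],
    [0,8,-20,0,0,0.0,1]
  ]
}}

```text
time_s: 1.2
eef_pos: [589.6, 251.8, 89.4]
ee_rot: [0.002, 0.635, 0.773, 0.002]
force: [-1.0, 0.0, 0.5]
grip_width: 0.998
```

Emit:
{"fn": "play_rows", "kwargs": {
  "plan": [
    [0,0,0,0,0,0,1],
    [0,0,0,0,0,0,1]
  ]
}}

```text
time_s: 1.37
eef_pos: [587.2, 250.1, 85.6]
ee_rot: [-0.0, 0.635, 0.773, -0.001]
force: [0.3, 0.4, 1.4]
grip_width: 1.002
```

```bash
cat >> h.py <<'E'
from scipy.spatial.transform import Rotation as Ro
def to(p,yaw):
    """delta to TCP p with tool x at angle yaw+90deg, pointing down"""
    s=sense();q=s['ee_rot'];R=Ro.from_quat([q[1],q[2],q[3],q[0]])
    a=yaw+np.pi/2;x=np.array([np.cos(a),np.sin(a),0]);z=np.array([0,0,-1.]);T=np.c_[x,np.cross(z,x),z]
    print('t',s['time_s'],'at',s['eef_pos'].round(1),'d',(np.array(p)-s['eef_pos']).round(1),'rot',(Ro.from_matrix(T)*R.inv()).as_rotvec().round(3),'F',s['force'].round(1),'M',s['wrist_torque'].round(3),'g',round(s['grip_width'],3),'q6',s['joints'][5].round(2))
E
python3 -c "
from h import *
to([587,258,11],.2075)"
```

```text
t 1.3667 at [587.2 250.1  85.6] d [ -0.2   7.9 -74.6] rot [ 0.001 -0.002  0.013] F [0.3 0.4 1.4] M [-0.024  0.009  0.003] g 1.002 q6 0.02
```

Emit:
{"fn": "play_rows", "kwargs": {
  "plan": [
    [0,3,-28,0,0,0.013,1],
    [0,3,-26,0,0,0,1],
    [0,2,-16,0,0,0,1],
    [0,0,-2,0,0,0,1],
    [0,0,0,0,0,0,1]
  ]
}}

```text
time_s: 1.78
eef_pos: [592.6, 253.0, 21.4]
ee_rot: [0.004, 0.633, 0.775, 0.004]
force: [-0.7, 0.2, 1.6]
grip_width: 1.001
```

```bash
python3 -c "
from h import *
to([587,258,10],.2075)"
```

```text
t 1.7833 at [592.6 253.   21.4] d [ -5.6   5.  -11.4] rot [-0.001  0.012  0.006] F [-0.7  0.2  1.6] M [-0.027 -0.031 -0.014] g 1.001 q6 0.02
```

Emit:
{"fn": "play_rows", "kwargs": {
  "plan": [
    [-4,4,-7,0,0.01,0,1],
    [-1,1,-3,0,0,0,1],
    [0,0,0,0,0,0,1],
    [0,0,0,0,0,0,1]
  ]
}}

```text
time_s: 2.12
eef_pos: [590.1, 257.3, 16.6]
ee_rot: [0.002, 0.633, 0.774, 0.004]
force: [-0.2, -0.4, -0.1]
grip_width: 0.998
```

```bash
python3 -c "
from h import *
to([587,258,10],.2075)"
```

```text
t 2.1167 at [590.1 257.3  16.6] d [-3.1  0.7 -6.6] rot [-0.003  0.008  0.009] F [-0.2 -0.4 -0.1] M [-0.028  0.008 -0.023] g 0.998 q6 0.03
```

Emit:
{"fn": "play_rows", "kwargs": {
  "plan": [
    [-3,1,-6,0,0.008,0.01,1],
    [-1,0,-3,0,0,0,1],
    [-1,0,-1,0,0,0,1]
  ]
}}

```text
time_s: 2.37
eef_pos: [585.6, 258.6, 7.4]
ee_rot: [-0.0, 0.629, 0.777, 0.002]
force: [-0.4, -0.7, 0.4]
grip_width: 0.996
```

Emit:
{"fn": "play_rows", "kwargs": {
  "plan": [
    [0,0,0,0,0,0,-1],
    [0,0,0,0,0,0,-1],
    [0,0,0,0,0,0,-1],
    [0,0,0,0,0,0,-1],
    [0,0,0,0,0,0,-1]
  ],
  "grip_force": 80
}}

```text
time_s: 2.78
eef_pos: [585.2, 258.7, 7.1]
ee_rot: [-0.0, 0.629, 0.777, 0.002]
force: [-2.1, 0.3, 8.4]
grip_width: 0.302
```

```bash
python3 -c "
from h import *
to([587,258,10],.2075)"
```

```text
t 2.7833 at [585.2 258.7   7.1] d [ 1.8 -0.7  2.9] rot [-0.003  0.002 -0.003] F [-2.1  0.3  8.4] M [0.064 0.245 0.307] g 0.302 q6 0.02
```

Emit:
{"fn": "play_rows", "kwargs": {
  "plan": [
    [0,0,4,0,0,0,-1],
    [0,0,8,0,0,0,-1],
    [0,0,15,0,0,0,-1],
    [0,0,25,0,0,0,-1],
    [0,0,25,0,0,0,-1]
  ]
}}

```text
time_s: 3.2
eef_pos: [581.0, 257.8, 81.4]
ee_rot: [-0.005, 0.629, 0.777, -0.003]
force: [1.2, 0.8, -3.1]
grip_width: 0.288
```

Emit:
{"fn": "play_rows", "kwargs": {
  "plan": [
    [0,0,20,0,0,0,-1],
    [0,0,10,0,0,0,-1],
    [0,0,0,0,0,0,-1],
    [0,0,0,0,0,0,-1]
  ]
}}

```text
time_s: 3.53
eef_pos: [582.2, 258.3, 118.9]
ee_rot: [-0.003, 0.629, 0.777, -0.0]
force: [-0.4, -0.2, -3.1]
grip_width: 0.294
```

```bash
python3 - <<'E'
from fit import *
import pickle
to([585,259,107],.2075)
cs={n:cap(n) for n in('scene','side','wrist')};pickle.dump(cs,open('c2.pkl','wb'))
A=cs['scene']['img'][130:250,280:440];B=cs['side']['img'][130:250,240:400]
cv2.imwrite('pics/d.png',np.vstack([np.hstack([cv2.resize(A,(400,300)),cv2.resize(B,(400,300))]),cv2.resize(cs['wrist']['img'],(480,300))[:, :].copy() if 0 else np.hstack([cv2.resize(cs['wrist']['img'],(480,300)),np.zeros((300,320,3),np.uint8)])]))
E
```

```text
t 3.5333 at [582.2 258.3 118.9] d [  2.8   0.7 -11.9] rot [-0.004 -0.005 -0.002] F [-0.4 -0.2 -3.1] M [ 0.252  0.019 -0.002] g 0.294 q6 0.02
```

View pics/d.png

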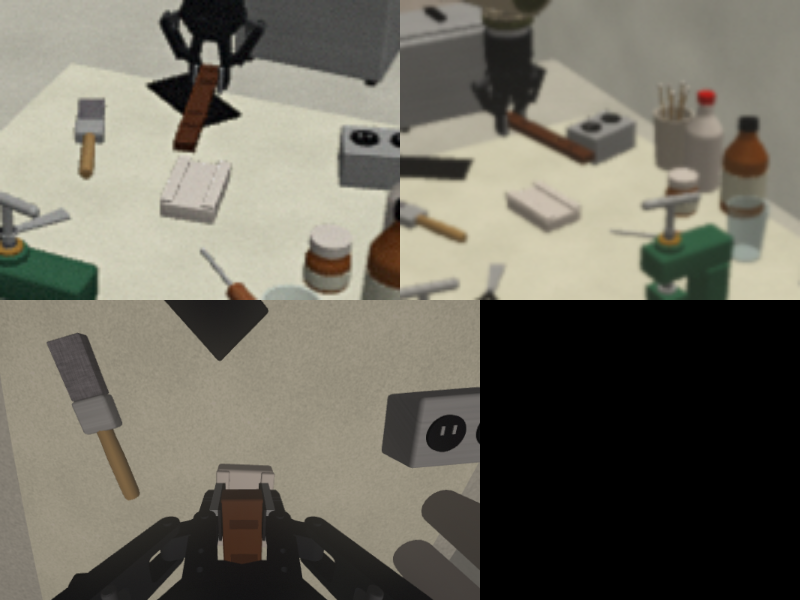

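The iron is lifted and hangs from its +y end, in the scene view at crop (195,110), with the foam empty. I'll fit its pose for sag.

```bash
python3 - <<'E'
from fit import *
import pickle
cs=pickle.load(open('c2.pkl','rb'))
M=[];C=[]
for n,(u,v) in (('scene',(280+195*.4,130+110*.4)),('side',(240+(550-400)*.4,130+137*.4))):
    c=cs[n];im=c['img'].astype(int);b,g,r=im[...,0],im[...,1],im[...,2]
    m=((r>g*1.2)&(r>b*1.3)&(r<150)).astype(np.uint8);m=cv2.morphologyEx(m,cv2.MORPH_CLOSE,np.ones((3,3)))
    m=near(m,[(int(u),int(v))]);print(m.sum());M.append(m);C.append(c)
import sys
# visible part: local y -100..~yv
def ren(c,p):
    x,y,z,pt,yv=p
    B=box(-13,13,-100,yv,-7,7)
    Rm=(Ro.from_rotvec([0,0,.2095])*Ro.from_rotvec([pt,0,0])).as_matrix()
    P=B@Rm.T+[x,y,z];m=np.zeros((1600,2560),np.uint8)
    cv2.fillConvexPoly(m,cv2.convexHull(np.float32(proj(c,P)*4+1.5)).astype(np.int32),255)
    return cv2.resize(m,(640,400),interpolation=cv2.INTER_AREA)/255.
f=lambda p:sum(np.abs(ren(c,p)-m).sum()/m.sum() for c,m in zip(C,M))
p=np.array([600,174,143,0,80.])
for s in (1,.5,.3,.2):
    r=minimize(f,p,method='Nelder-Mead',options=dict(initial_simplex=np.vstack([p,p+np.diag([6,6,6,.06,10])*s])));p=r.x
    print(p.round(3),r.fun)
E
```

```text
323.0
210.0
[ 6.02402e+02  1.75986e+02  1.42073e+02 -1.00000e-03  8.40510e+01] 0.4278479358719752
[ 6.02377e+02  1.75937e+02  1.42100e+02 -1.00000e-03  8.89580e+01] 0.41415800169396955
[ 6.02385e+02  1.75926e+02  1.42118e+02 -1.00000e-03  8.89820e+01] 0.41326164315055225
[ 6.02385e+02  1.75926e+02  1.42118e+02 -1.00000e-03  8.89820e+01] 0.41326164315055225
```

```bash
python3 - <<'E'
from fit import *
import pickle
cs=pickle.load(open('c0.pkl','rb'));out=[]
cyl=lambda R,z0,z1:np.array([[R*np.cos(a),R*np.sin(a),z] for a in np.linspace(0,6.28,16) for z in(z0,z1)])
def hole(h): return h
# use non-paper foreground: green mask closed, plus base & arm & column; jaw/lower jaw included as boxes
V=VISE+[box(-20,13,-35,35,14,50),box(-17,17,-23,23,77,99)]
V[2]=box(-28,85,-24,24,125,160)
C=[];M=[]
for n,uv in(('scene',(300,255)),('side',(360,235))):
    c=cs[n];im=c['img'];hsv=cv2.cvtColor(cv2.GaussianBlur(im,(3,3),0),cv2.COLOR_BGR2HSV)
    h,s,v=cv2.split(hsv);m=((h>55)&(h<95)&(s>70)).astype(np.uint8);m=cv2.morphologyEx(m,cv2.MORPH_CLOSE,np.ones((3,3)))
    m=near(m,[uv]);print(n,m.sum());C.append(c);M.append(m)
for sel in([0,1],[0],[1]):
    print(fit([C[i] for i in sel],[M[i] for i in sel],V,[566,-225,.04]))
p=fit(C,M,V,[566,-225,.04])[0]
o=[]
for c,m in zip(C,M):
    r=render(c,V,p);d=c['img'].copy();cs_,_=cv2.findContours((r>.5).astype(np.uint8),cv2.RETR_EXTERNAL,cv2.CHAIN_APPROX_NONE)
    u,v=proj(c,[[p[0],p[1],80]])[0].astype(int);d=cv2.resize(d[v-60:v+60,u-60:u+60],(400,400),interpolation=cv2.INTER_CUBIC)
    for k in cs_: cv2.polylines(d,[((k-[u-60,v-60]+.5)*400/120).astype(np.int32)],True,(0,0,255),1)
    o.append(d)
cv2.imwrite('pics/e.png',np.hstack(o))
E
```

```text
scene 2788.0
side 1161.0
(array([ 5.67856372e+02, -2.26157866e+02,  2.44981338e-01]), np.float64(1.301778096216805), [np.float64(0.35589641882577994), np.float64(0.9458816773910251)])
(array([ 5.64541736e+02, -2.14273966e+02, -1.94617286e-02]), np.float64(0.3187160660533941), [np.float64(0.3187160660533941)])
(array([ 5.84520194e+02, -2.25791198e+02,  4.94010985e-01]), np.float64(0.8969144246846027), [np.float64(0.8969144246846027)])
```

View pics/e.png

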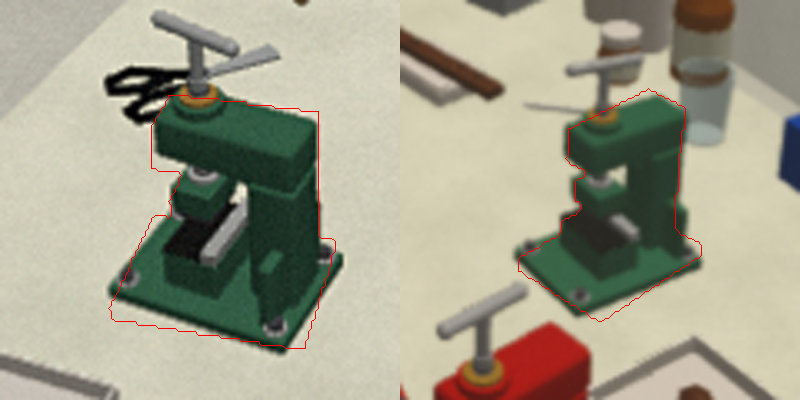

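The masks were poor, so the contour is off. I'll fit hand-picked corners from this crop instead.

```bash
python3 - <<'E'
from fit import *
import pickle
from scipy.optimize import least_squares
cs=pickle.load(open('c0.pkl','rb'))
P={'scene':[((-60,-55,14),(110,285)),((90,-55,14),(285,343)),((90,55,14),(343,254)),((-28,-24,125),(156,150)),((85,-24,125),(300,190))],
'side':[((-60,55,14),(117,254)),((-60,-55,14),(177,309)),((90,-55,14),(301,260)),((-28,-24,125),(202,163)),((-28,24,125),(167,148))]}
D=[]
for n in P:
    u,v=proj(cs[n],[[567.856,-226.158,80]])[0].astype(int)
    D.append((cs[n],np.array([a for a,_ in P[n]],float),np.array([b for _,b in P[n]])*.3+[u-60,v-60]-.35))
f=lambda p:np.concatenate([(proj(c,place(A,p))-b).ravel() for c,A,b in D])
r=least_squares(f,[567,-225,.04],loss='soft_l1');print(r.x,r.fun.round(1).reshape(-1,2).tolist())
for d in D:
    g=lambda p:(proj(d[0],place(d[1],p))-d[2]).ravel();print(least_squares(g,[567,-225,.04]).x)
T=[]
# t-bar from e crop
for n,a in(('scene',[(160,20),(235,48)]),('side',[(172,71),(238,57)])):
    u,v=proj(cs[n],[[567.856,-226.158,80]])[0].astype(int);w=np.array(a)*.3+[u-60,v-60]-.35
    q=onz(cs[n],w,230);print(n,q.mean(0),np.arctan2(*(q[1]-q[0])[[1,0]]),np.linalg.norm(q[1]-q[0]))
E
```

```text
[ 5.68862711e+02 -2.17539502e+02  3.06112168e-02] [[-0.3, 0.1], [0.6, 0.4], [1.5, -0.8], [-0.0, 2.3], [-1.1, 2.6], [-1.0, -3.3], [0.2, -1.4], [1.2, -2.1], [-3.2, 4.3], [-1.6, 1.5]]
[ 5.66876085e+02 -2.14634434e+02  3.17700660e-02]
[ 5.70660777e+02 -2.19859484e+02  2.94053342e-02]
scene [ 571.33465428 -223.25109861  230.        ] -0.12419228606619906 65.26625074323674
side [ 561.34997379 -227.78041124  230.        ] -0.11249135398052343 65.74274059036426
```

```bash
python3 - <<'E'
from h import *
a=cv2.imread('pics/a_wrist.png')[265:365,295:420]
cv2.imwrite('pics/f.png',cv2.resize(a,None,fx=6,fy=6,interpolation=cv2.INTER_CUBIC))
E
```

```text
(no output)
```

View pics/f.png

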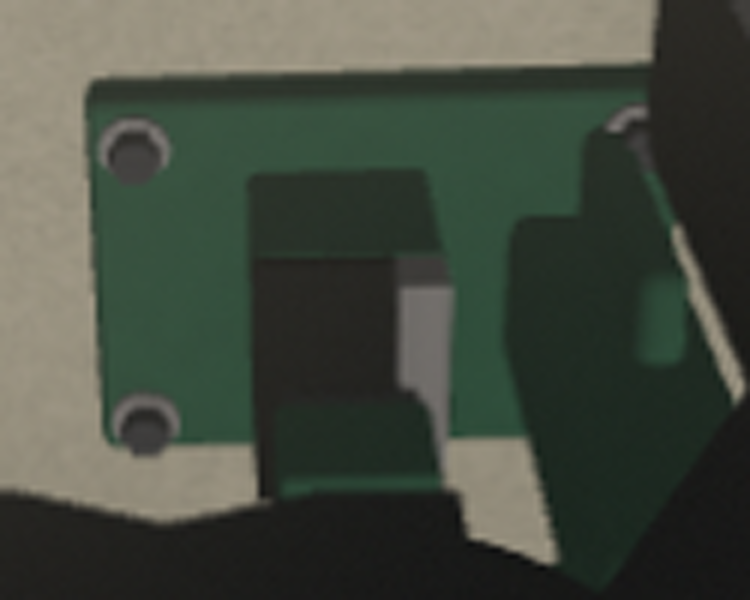

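```bash
python3 - <<'E'
from fit import *
import pickle
from scipy.optimize import least_squares
c=pickle.load(open('c0.pkl','rb'))['wrist']
L=[((-60,55,14),(92,100)),((-60,55,0),(88,81)),((-60,-55,14),(104,443)),((-20,35,14),(248,175)),((-20,35,50),(252,258)),((13,35,50),(396,257)),((13,35,58),(400,287))]
A=np.array([a for a,_ in L],float);b=np.array([q for _,q in L])/6+[294.6,264.6]
f=lambda p:(proj(c,place(A,p))-b).ravel()
r=least_squares(f,[567,-225,.04],loss='soft_l1');print(r.x,r.fun.reshape(-1,2).round(1).tolist())
E
```

```text
[ 5.65561095e+02 -2.18926316e+02  2.88897861e-02] [[-1.2, 0.3], [-0.1, -1.9], [-0.2, 1.2], [-0.0, -1.4], [0.4, 0.9], [0.3, 0.6], [0.4, -0.5]]
```

Emit:
{"fn": "play_rows", "kwargs": {
  "plan": [
    [-10,-30,0,0,0,-0.018,-1],
    [-10,-38,0,0,0,-0.018,-1],
    [-10,-38,0,0,0,-0.018,-1],
    [-10,-38,0,0,0,-0.018,-1],
    [-10,-38,0,0,0,-0.018,-1]
  ]
}}

```text
time_s: 4.1
eef_pos: [526.8, 76.6, 110.9]
ee_rot: [-0.007, 0.661, 0.75, -0.003]
force: [0.6, -0.5, -2.8]
grip_width: 0.291
```

Emit:
{"fn": "play_rows", "kwargs": {
  "plan": [
    [-5,-38,0,0,0,-0.018,-1],
    [-5,-38,0,0,0,-0.018,-1],
    [-5,-38,0,0,0,-0.018,-1],
    [-4,-38,0,0,0,-0.018,-1],
    [0,-20,0,0,0,-0.018,-1]
  ]
}}

```text
time_s: 4.52
eef_pos: [493.2, -79.7, 101.4]
ee_rot: [-0.037, 0.694, 0.719, 0.005]
force: [0.7, -1.3, -2.2]
grip_width: 0.29
```

Emit:
{"fn": "play_rows", "kwargs": {
  "plan": [
    [0,-5,0,0,0,0,-1],
    [0,0,0,0,0,0,-1]
  ]
}}

```text
time_s: 4.68
eef_pos: [491.7, -86.6, 99.4]
ee_rot: [-0.039, 0.695, 0.718, 0.004]
force: [-0.2, -0.2, -3.1]
grip_width: 0.289
```

```bash
python3 -c "
from h import *
to([513,-135,36],.029)"
```

```text
t 4.6833 at [491.7 -86.6  99.4] d [ 21.3 -48.4 -63.4] rot [-0.06  -0.05  -0.004] F [-0.2 -0.2 -3.1] M [ 0.051 -0.002 -0.049] g 0.289 q6 -0.48
```

Emit:
{"fn": "play_rows", "kwargs": {
  "plan": [
    [10,-10,-5,-0.03,-0.025,0,-1],
    [8,-14,-10,-0.03,-0.025,0,-1],
    [3,-14,-10,0,0,0,-1],
    [0,-8,-10,0,0,0,-1],
    [0,0,0,0,0,0,-1]
  ]
}}

```text
time_s: 5.1
eef_pos: [514.2, -131.9, 61.9]
ee_rot: [0.002, 0.694, 0.72, -0.001]
force: [-0.4, 0.4, -3.0]
grip_width: 0.289
```

```bash
python3 -c "
from h import *
to([513,-135,36],.029)"
```

```text
t 5.1 at [ 514.2 -131.9   61.9] d [ -1.2  -3.1 -25.9] rot [ 0.005  0.002 -0.008] F [-0.4  0.4 -3. ] M [ 0.037  0.033 -0.008] g 0.289 q6 -0.51
```

```bash
python3 - <<'E'
from fit import *
import pickle
cs={n:cap(n) for n in('scene','side')};pickle.dump(cs,open('c3.pkl','wb'))
o=[]
for n in cs:
    u,v=proj(cs[n],[[540,-200,110]])[0].astype(int);print(u,v);o.append(cv2.resize(cs[n]['img'][v-60:v+60,u-60:u+60],(400,400),interpolation=cv2.INTER_CUBIC))
cv2.imwrite('pics/g.png',np.hstack(o))
E
```

```text
279 242
335 241
```

View pics/g.png

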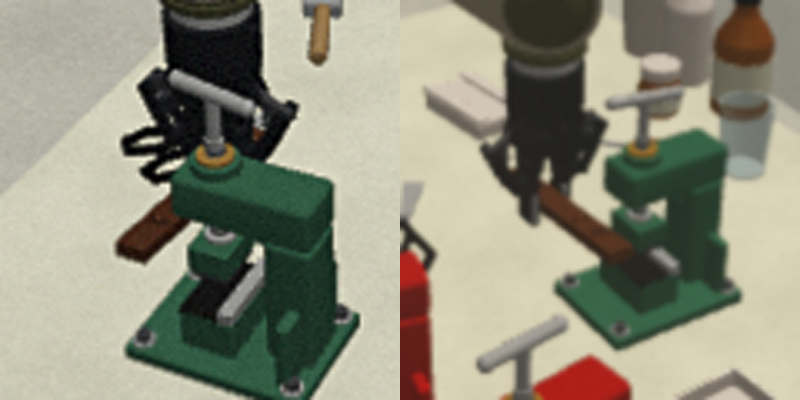

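```bash
python3 - <<'E'
from fit import *
import pickle
cs=pickle.load(open('c3.pkl','rb'))
for n,(a,b) in(('scene',(279,242)),('side',(335,241))):
    for pt in(0,.1,.2):
        B=np.array([[x,-186,z] for x in(-13,13) for z in(-7,7)],float)
        Rm=(Ro.from_rotvec([0,0,.037])*Ro.from_rotvec([pt,0,0])).as_matrix()
        q=(proj(cs[n],B@Rm.T+[514.2,-131.9,85.5])-[a-60,b-60]+.5)*400/120
        print(n,pt,q.round().tolist())
E
```

```text
scene 0 [[82.0, 316.0], [80.0, 301.0], [113.0, 326.0], [111.0, 311.0]]
scene 0.1 [[86.0, 334.0], [83.0, 321.0], [117.0, 344.0], [114.0, 331.0]]
scene 0.2 [[91.0, 350.0], [87.0, 338.0], [121.0, 360.0], [118.0, 348.0]]
side 0 [[246.0, 308.0], [247.0, 295.0], [270.0, 299.0], [271.0, 286.0]]
side 0.1 [[244.0, 324.0], [246.0, 312.0], [268.0, 315.0], [269.0, 303.0]]
side 0.2 [[241.0, 339.0], [243.0, 328.0], [264.0, 329.0], [267.0, 318.0]]
```

The bar has slid through the grip: its far end is about 60 px higher in the picture than predicted, and a stub sticks out behind the hand at scene crop (258,132). It probably brushed the vise arm in transit. I'll measure how far, then put it back in the foam and regrip.

```bash
python3 - <<'E'
from fit import *
import pickle
from scipy.optimize import least_squares
cs=pickle.load(open('c3.pkl','rb'))
O={'scene':[((-13,7),(117,246)),((13,7),(148,258)),((-13,-7),(119,257))],'side':[((-13,7),(210,256)),((13,7),(232,245)),((-13,-7),(210,268)),((13,-7),(234,258))]}
off={'scene':(279,242),'side':(335,241)}
def f(p):
    d,yaw,pt,dz=p;o=[]
    Rm=(Ro.from_rotvec([0,0,yaw])*Ro.from_rotvec([pt,0,0])).as_matrix()
    for n in O:
        B=np.array([[a[0],-d,a[1]] for a,_ in O[n]],float)
        obs=np.array([b for _,b in O[n]])*.3+np.array(off[n])-60-.35
        o.append((proj(cs[n],B@Rm.T+[514.2,-131.9,85.5+dz])-obs).ravel())
    return np.concatenate(o+[[dz/2,pt/.1]])
r=least_squares(f,[120,.03,0,0]);print(r.x,r.fun.round(1))
q=proj(cs['scene'],[[514.2,-131.9,85.5]]);print((q-[219,182])*400/120)
print(onz(cs['scene'],[(258*.3+219,132*.3+182)],86))
E
```

```text
[ 1.32059369e+02  3.13314699e-02 -6.85296121e-02  3.23512701e-01] [ 0.2 -0.2  0.  -1.  -0.1  1.1 -0.1 -0.3  0.4  0.3 -0.1  0.  -0.2  0.4
  0.2 -0.7]
[[217.91002811 169.78592464]]
[[517.97110443 -71.82739799  86.        ]]
```

Emit:
{"fn": "play_rows", "kwargs": {
  "plan": [
    [-15,5,5,0,0,0,-1],
    [-15,15,10,0,0,0,-1],
    [-5,25,10,0,0,0.01,-1],
    [0,30,10,0,0,0.02,-1],
    [0,35,5,0,0,0.02,-1]
  ],
  "grip_force": 110
}}

```text
time_s: 5.62
eef_pos: [478.1, -19.5, 106.3]
ee_rot: [0.004, 0.677, 0.736, -0.0]
force: [0.6, 0.2, -2.7]
grip_width: 0.287
```

Emit:
{"fn": "play_rows", "kwargs": {
  "plan": [
    [0,35,0,0,0,0.02,-1],
    [5,35,0,0,0,0.02,-1],
    [15,35,0,0,0,0.02,-1],
    [15,35,0,0,0,0.02,-1],
    [15,35,0,0,0,0.02,-1]
  ]
}}

```text
time_s: 6.03
eef_pos: [526.0, 167.3, 112.6]
ee_rot: [0.007, 0.637, 0.771, 0.002]
force: [1.4, -0.4, -3.5]
grip_width: 0.284
```

Emit:
{"fn": "play_rows", "kwargs": {
  "plan": [
    [20,30,0,0,0,0.01,-1],
    [20,25,0,0,0,0,-1],
    [15,15,0,0,0,0,-1],
    [5,5,0,0,0,0,-1],
    [0,0,0,0,0,0,-1]
  ]
}}

```text
time_s: 6.45
eef_pos: [586.1, 258.8, 115.8]
ee_rot: [0.008, 0.628, 0.778, 0.005]
force: [0.6, 0.4, -1.8]
grip_width: 0.284
```

```bash
python3 -c "
from h import *
to([590.2,242.1,60],.2075)"
```

```text
t 6.45 at [586.1 258.8 115.8] d [  4.1 -16.7 -55.8] rot [ 0.002  0.019 -0.006] F [ 0.6  0.4 -1.8] M [ 0.09   0.081 -0.026] g 0.284 q6 0.02
```

Correct the position, add the tilt to level the bar, then check its pose before lowering.

Emit:
{"fn": "play_rows", "kwargs": {
  "plan": [
    [2,-8,-15,0.03,0.015,-0.005,-1],
    [2,-6,-15,0.03,0.01,0,-1],
    [1,-3,-12,0,0,0,-1],
    [0,0,0,0,0,0,-1]
  ]
}}

```text
time_s: 6.78
eef_pos: [589.1, 243.5, 74.7]
ee_rot: [-0.021, 0.628, 0.777, 0.022]
force: [0.2, 0.1, -3.2]
grip_width: 0.286
```

```bash
cat > bar.py <<'E'
from fit import *
def barfit(p0,yaw,box_y,pts):
    """fit visible bar mask in scene+side: x,y,z,yaw,pitch,(local y extents)"""
    C=[];M=[]
    for n,uv in zip(('scene','side'),pts):
        c=cap(n);im=c['img'].astype(int);b,g,r=im[...,0],im[...,1],im[...,2]
        m=((r>g*1.2)&(r>b*1.3)&(r<150)).astype(np.uint8);m=cv2.morphologyEx(m,cv2.MORPH_CLOSE,np.ones((3,3)))
        u,v=proj(c,[uv])[0].round().astype(int);m=near(m,[(u,v)]);print(n,(u,v),m.sum());C.append(c);M.append(m)
    def ren(c,p):
        x,y,z,pt,y1,yw=p
        Rm=(Ro.from_rotvec([0,0,yw])*Ro.from_rotvec([pt,0,0])).as_matrix()
        P=box(-13,13,-100,y1,-7,7)@Rm.T+[x,y,z];m=np.zeros((1600,2560),np.uint8)
        cv2.fillConvexPoly(m,cv2.convexHull(np.float32(proj(c,P)*4+1.5)).astype(np.int32),255)
        return cv2.resize(m,(640,400),interpolation=cv2.INTER_AREA)/255.
    f=lambda p:sum(np.abs(ren(c,p)-m).sum()/m.sum() for c,m in zip(C,M))
    p=np.array([*p0,0,box_y,yaw])
    for s in (1,-.5,.3,-.2):
        r=minimize(f,p,method='Nelder-Mead',options=dict(maxiter=600,initial_simplex=np.vstack([p,p+np.diag([6,6,6,.06,10,.06])*s])));p=r.x
    print('x y z pitch yend yaw',p.round(3),round(r.fun,3))
E
python3 - <<'E'
from bar import *
to([590.2,242.1,60],.2075)
s=sense()['eef_pos'];d=np.array([.206,-.979,0])
barfit(s+d*32+[0,0,24],.2075,20,[s+d*70+[0,0,24]]*2)
E
```

```text
t 6.7833 at [589.1 243.5  74.7] d [  1.1  -1.4 -14.7] rot [-0.06  -0.004 -0.004] F [ 0.2  0.1 -3.2] M [ 0.052  0.063 -0.011] g 0.286 q6 -0.06
scene (np.int64(359), np.int64(184)) 263.0
side (np.int64(298), np.int64(194)) 133.0
x y z pitch yend yaw [ 5.96001e+02  2.15352e+02  1.02454e+02 -4.00000e-03  2.68960e+01
  1.91000e-01] 0.64
```

Emit:
{"fn": "play_rows", "kwargs": {
  "plan": [
    [0,-1,-20,0,0,0,-1],
    [0,0,-20,0,0,0,-1],
    [0,0,-12,0,0,0,-1],
    [0,0,-5,0,0,0,-1],
    [0,0,0,0,0,0,-1]
  ]
}}

```text
time_s: 7.3
eef_pos: [592.2, 245.5, 25.0]
ee_rot: [-0.015, 0.627, 0.778, 0.027]
force: [-0.8, -0.3, -2.6]
grip_width: 0.288
```

```bash
python3 - <<'E'
from h import *
to([590.2,242.1,8],.2075)
E
```

```text
t 7.3 at [592.2 245.5  25. ] d [ -2.   -3.4 -17. ] rot [-0.06   0.01  -0.007] F [-0.8 -0.3 -2.6] M [-0.022  0.068  0.015] g 0.288 q6 -0.06
```

Emit:
{"fn": "play_rows", "kwargs": {
  "plan": [
    [-3,-3,-7,0,0.01,0,-1],
    [-1,-1,-4,0,0,0,-1],
    [0,0,0,0,0,0,-1]
  ]
}}

```text
time_s: 7.55
eef_pos: [593.3, 246.1, 26.1]
ee_rot: [-0.015, 0.627, 0.778, 0.032]
force: [-0.2, -1.1, -3.4]
grip_width: 0.29
```

```bash
python3 - <<'E'
from h import *
to([590.2,242.1,8],.2075)
E
```

```text
t 7.55 at [593.3 246.1  26.1] d [ -3.1  -4.  -18.1] rot [-0.069  0.017 -0.008] F [-0.2 -1.1 -3.4] M [-0.015  0.061 -0.056] g 0.29 q6 -0.07
```

Emit:
{"fn": "play_rows", "kwargs": {
  "plan": [
    [-3,-3,-8,0,0.01,0,-1]
  ]
}}

```text
time_s: 7.63
eef_pos: [593.3, 245.0, 23.2]
ee_rot: [-0.016, 0.627, 0.778, 0.034]
force: [-3.2, 14.3, 62.8]
grip_width: 0.285
```

Emit:
{"fn": "play_rows", "kwargs": {
  "plan": [
    [0,0,-5,0,0,0,-1]
  ]
}}

```text
time_s: 7.72
eef_pos: [594.4, 245.9, 23.3]
ee_rot: [-0.016, 0.627, 0.778, 0.035]
force: [-21.1, -7.5, 40.6]
grip_width: 0.285
```

```bash
python3 - <<'E'
from h import *
to([590.2,242.1,8],.2075);s=sense();print(s['joints'].round(3),s['tau'].round(1),s['dq'].round(3))
E
```

```text
t 7.7167 at [594.4 245.9  23.3] d [ -4.2  -3.8 -15.3] rot [-0.075  0.02  -0.008] F [-21.1  -7.5  40.6] M [-1.173  4.227  0.102] g 0.285 q6 -0.08
[ 0.182  0.76   1.362  0.084  0.988 -0.079] [ -1.4 -35.6 -20.4   0.6  -6.1  -0.2] [ 0.012  0.011 -0.01  -0.008 -0.035 -0.004]
```

Emit:
{"fn": "play_rows", "kwargs": {
  "plan": [
    [0,0,8,0,0,0,-1],
    [0,3,8,0,-0.01,0,-1],
    [0,0,0,0,0,0,-1]
  ]
}}

```text
time_s: 7.97
eef_pos: [595.0, 249.2, 42.6]
ee_rot: [-0.011, 0.626, 0.779, 0.04]
force: [0.3, -0.3, -2.1]
grip_width: 0.287
```

```bash
python3 - <<'E'
from bar import *
import pickle
to([590.2,242.1,30],.2075)
c1=pickle.load(open('c1.pkl','rb'));c2=pickle.load(open('c2.pkl','rb'))
F_=[box(-35,35,-55,55,0,30)]
def white(c,P):
    hsv=cv2.cvtColor(cv2.GaussianBlur(c['img'],(3,3),0),cv2.COLOR_BGR2HSV).astype(int)
    uv=proj(c,P).round().astype(int);print([hsv[v,u].tolist() for u,v in uv]);return hsv,uv
# samples: foam point, paper point
for n,c,P in (('w1',c1,[[580,170,30],[630,172,30],[540,170,0],[680,172,0]]),('sc2',c2['scene'],[[590,170,30],[620,172,30],[530,170,0],[690,172,0],]),('si2',c2['side'],[[590,170,30],[620,172,30],[530,170,0],[690,172,0]])):
    print(n);white(c,P)
E
```

```text
t 7.9667 at [595.  249.2  42.6] d [ -4.8  -7.1 -12.6] rot [-0.075  0.034 -0.009] F [ 0.3 -0.3 -2.1] M [0.052 0.072 0.007] g 0.287 q6 -0.07
w1
[[14, 35, 147], [14, 35, 151], [22, 40, 148], [22, 40, 148]]
sc2
[[18, 22, 198], [17, 25, 196], [27, 29, 204], [27, 28, 206]]
si2
[[17, 34, 203], [17, 37, 181], [25, 42, 208], [25, 40, 208]]
```

```bash
python3 - <<'E'
from bar import *
import pickle
c1=pickle.load(open('c1.pkl','rb'));c2=pickle.load(open('c2.pkl','rb'))
Fm=[box(-35,35,-55,55,0,30)]
C=[];M=[]
for n,c,th in(('w1',c1,18),('sc2',c2['scene'],22),('si2',c2['side'],21)):
    h=cv2.split(cv2.cvtColor(cv2.GaussianBlur(c['img'],(5,5),0),cv2.COLOR_BGR2HSV))[0]
    m=((h<=th)|(h>160)).astype(np.uint8)
    m=cv2.morphologyEx(cv2.morphologyEx(m,cv2.MORPH_OPEN,np.ones((3,3))),cv2.MORPH_CLOSE,np.ones((5,5)))
    if n=='w1':
        # drop bar overhang: keep pixels off bar's ends
        pass
    u,v=proj(c,[[590,170,30]])[0].round().astype(int);m=near(m,[(u,v)]);print(n,m.sum())
    C.append(c);M.append(m)
for sel in([1,2],[1],[2]):
    print(sel,fit([C[i] for i in sel],[M[i] for i in sel],Fm,[604.6,173.6,.2]))
# wrist: model = foam + bar
print('w',fit([C[0]],[M[0]],Fm,[604.6,173.6,.2]))
E
```

```text
w1 6364.0
sc2 948.0
si2 361.0
[1, 2] (array([5.99070430e+02, 1.84293785e+02, 1.47106293e-01]), np.float64(0.7647088043815304), [np.float64(0.5730081906180194), np.float64(0.19170061376351094)])
[1] (array([5.98663973e+02, 1.92365270e+02, 2.33382702e-01]), np.float64(0.5339827914288078), [np.float64(0.5339827914288078)])
[2] (array([5.99796570e+02, 1.83568135e+02, 5.30277032e-02]), np.float64(0.1815110531747325), [np.float64(0.1815110531747325)])
w (array([5.98981262e+02, 1.82624453e+02, 1.67464814e-01]), np.float64(0.2684130094526811), [np.float64(0.2684130094526811)])
```

```bash
python3 - <<'E'
from bar import *
import pickle
c1=pickle.load(open('c1.pkl','rb'))
q=onz(c1,[(289,148),(343,137),(305,229),(355,222)],30);print(q.round(1).tolist(),q.mean(0))
c2=pickle.load(open('c2.pkl','rb'))
# crop d: scene scale 2.5 origin 280,130 ; side origin 240,130
print(onz(c2['scene'],[(280+178/2.5,130+157/2.5),(280+231/2.5,130+163/2.5),(280+162/2.5,130+205/2.5),(280+208/2.5,130+212/2.5)],30).round(1).tolist())
print(onz(c2['side'],[(240+107/2.5,130+192/2.5),(240+140/2.5,130+180/2.5),(240+145/2.5,130+221/2.5),(240+180/2.5,130+206/2.5)],30).round(1).tolist())
s=sense()['eef_pos'];d=np.array([.206,-.979,0])
barfit(s+d*30+[0,0,25],.2075,20,[s+d*70+[0,0,25]]*2)
E
```

```text
[[559.5, 230.2, 30.0], [623.6, 242.9, 30.0], [576.1, 124.7, 30.0], [641.3, 134.5, 30.0]] [600.09856281 183.07089187  30.        ]
[[560.2, 222.6, 30.0], [628.7, 238.4, 30.0], [587.0, 108.3, 30.0], [643.9, 118.3, 30.0]]
[[557.6, 222.8, 30.0], [623.4, 233.6, 30.0], [567.4, 109.4, 30.0], [637.4, 124.1, 30.0]]
scene (np.int64(361), np.int64(192)) 262.0
side (np.int64(299), np.int64(200)) 145.0
x y z pitch yend yaw [5.99503e+02 2.20023e+02 6.89650e+01 1.00000e-02 2.65570e+01 1.90000e-01] 0.568
```

Emit:
{"fn": "play_rows", "kwargs": {
  "plan": [
    [-5,5,0,-0.01,0.03,0,-1],
    [-3,3,-2,0,0.01,0,-1],
    [0,0,0,0,0,0,-1]
  ]
}}

```text
time_s: 8.32
eef_pos: [585.1, 256.2, 36.2]
ee_rot: [-0.026, 0.627, 0.778, 0.02]
force: [-0.7, 0.5, -2.4]
grip_width: 0.287
```

```bash
python3 - <<'E'
from h import *
to([590,255,8],.2075)
E
```

```text
t 8.3167 at [585.1 256.2  36.2] d [  4.9  -1.2 -28.2] rot [-0.064 -0.014 -0.006] F [-0.7  0.5 -2.4] M [ 0.03  -0.05   0.031] g 0.287 q6 -0.05
```

Emit:
{"fn": "play_rows", "kwargs": {
  "plan": [
    [2,-1,-6,0,-0.012,0,-1],
    [1,0,-6,0,0,0,-1],
    [0,0,-4,0,0,0,-1]
  ]
}}

```text
time_s: 8.57
eef_pos: [588.1, 254.9, 18.2]
ee_rot: [-0.021, 0.627, 0.778, 0.024]
force: [1.4, 0.8, -2.8]
grip_width: 0.291
```

```bash
python3 - <<'E'
from h import *
to([589,255,8],.2075)
E
```

```text
t 8.5667 at [588.1 254.9  18.2] d [  0.9   0.1 -10.2] rot [-0.064 -0.002 -0.007] F [ 1.4  0.8 -2.8] M [0.047 0.062 0.013] g 0.291 q6 -0.05
```

Clear of the foam now. Continue down to contact.

Emit:
{"fn": "play_rows", "kwargs": {
  "plan": [
    [1,0,-5,0,0,0,-1],
    [0,0,-3,0,0,0,-1]
  ]
}}

```text
time_s: 8.73
eef_pos: [588.8, 254.5, 8.4]
ee_rot: [-0.021, 0.627, 0.778, 0.024]
force: [-0.7, 0.2, -2.9]
grip_width: 0.286
```

Emit:
{"fn": "play_rows", "kwargs": {
  "plan": [
    [0,0,-3,0,0,0,-1]
  ]
}}

```text
time_s: 8.82
eef_pos: [588.9, 254.7, 5.6]
ee_rot: [-0.022, 0.627, 0.778, 0.024]
force: [-13.3, -0.2, 33.8]
grip_width: 0.284
```

```bash
python3 - <<'E'
from bar import *
to([589,255,8],.2075)
s=sense()['eef_pos'];d=np.array([.206,-.979,0])
barfit(s+d*30+[0,0,25],.2075,20,[s+d*70+[0,0,25]]*2)
E
```

```text
t 8.8167 at [588.9 254.7   5.6] d [0.1 0.3 2.4] rot [-0.064 -0.004 -0.007] F [-13.3  -0.2  33.8] M [-0.517  2.138 -0.095] g 0.284 q6 -0.06
scene (np.int64(359), np.int64(201)) 245.0
side (np.int64(297), np.int64(208)) 137.0
x y z pitch yend yaw [5.95093e+02 2.27681e+02 3.40080e+01 8.00000e-03 2.26140e+01 1.96000e-01] 0.586
```

Emit:
{"fn": "play_rows", "kwargs": {
  "plan": [
    [0,0,1.5,0,0,0,-1],
    [0,0,0,0,0,0,-0.2],
    [0,0,0,0,0,0,0.2],
    [0,0,0,0,0,0,0.6],
    [0,0,0,0,0,0,1]
  ]
}}

```text
time_s: 9.33
eef_pos: [590.1, 254.7, 9.0]
ee_rot: [-0.02, 0.627, 0.778, 0.025]
force: [0.7, 0.2, 0.2]
grip_width: 0.815
```

Emit:
{"fn": "play_rows", "kwargs": {
  "plan": [
    [0,0,0,0,0,0,1],
    [0,2,10,0,0,0,1],
    [0,5,25,0,0,0,1],
    [0,10,35,-0.06,0,0,1],
    [0,10,40,0,0,0,1]
  ]
}}

```text
time_s: 9.75
eef_pos: [585.9, 279.1, 115.5]
ee_rot: [-0.005, 0.629, 0.777, -0.006]
force: [-1.1, 0.4, 0.4]
grip_width: 1.0
```

Emit:
{"fn": "play_rows", "kwargs": {
  "plan": [
    [0,10,40,0,0,0,1],
    [0,10,30,0,0,0,1],
    [0,0,0,0,0,0,1]
  ]
}}

```text
time_s: 10.0
eef_pos: [586.8, 302.7, 199.6]
ee_rot: [-0.001, 0.629, 0.778, -0.0]
force: [-0.2, 0.3, 0.5]
grip_width: 0.994
```

```bash
python3 - <<'E'
from bar import *
import pickle
to([589,255,8],.2075)
w=cap('wrist','h.png');pickle.dump(w,open('c4.pkl','wb'))
im=w['img'].astype(int);b,g,r=im[...,0],im[...,1],im[...,2]
m=((r>g*1.2)&(r>b*1.3)&(r<140)).astype(np.uint8);m=cv2.morphologyEx(m,cv2.MORPH_CLOSE,np.ones((5,5)))
u,v=proj(w,[[595,227,38]])[0].round().astype(int);m=near(m,[(u,v)]);print((u,v),m.sum())
print(fit([w],[m],[box(-13,13,-100,100,24,38)],[595,227,.2]))
barfit([595,227,31],.2,100,[[595,227,38]]*2)
E
```

```text
t 10.0 at [586.8 302.7 199.6] d [   2.2  -47.7 -191.6] rot [-0.001 -0.003 -0.004] F [-0.2  0.3  0.5] M [ 0.018 -0.003  0.034] g 0.994 q6 0.09
(np.int64(317), np.int64(245)) 3169.0
(array([5.96622626e+02, 2.15592913e+02, 2.15452564e-01]), np.float64(0.05197779963989383), [np.float64(0.05197779963989383)])
scene (np.int64(362), np.int64(192)) 286.0
side (np.int64(291), np.int64(203)) 187.0
x y z pitch yend yaw [5.95664e+02 2.27106e+02 2.92660e+01 2.40000e-02 8.37420e+01 2.19000e-01] 0.481
```

View pics/h.png

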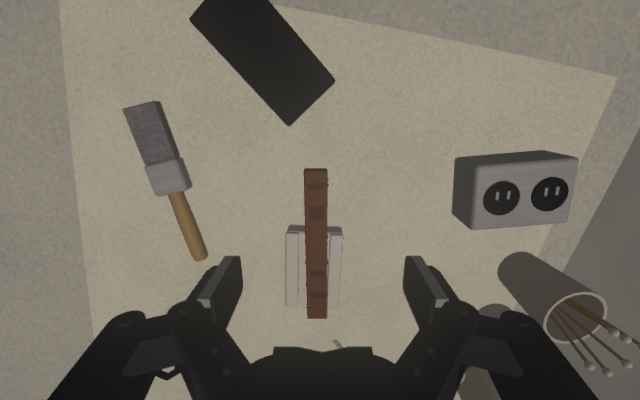

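The iron rests in the trough, (316,170) to (317,318), shifted along +y. Its fitted centre is (596.6,215.6) with yaw 0.215, and the phone is clear at (290,125). I'll regrip 12 mm from the +y end.

Emit:
{"fn": "play_rows", "kwargs": {
  "plan": [
    [-4,0,-35,0,0,0.01,1],
    [-3,0,-40,0,0,0,1],
    [-2,0,-40,0,0,0,1],
    [0,0,-35,0,0,0,1],
    [0,0,-15,0,0,0,1]
  ]
}}

```text
time_s: 10.57
eef_pos: [572.8, 297.0, 17.6]
ee_rot: [-0.005, 0.626, 0.78, -0.007]
force: [0.6, 0.4, -0.4]
grip_width: 1.002
```

Emit:
{"fn": "play_rows", "kwargs": {
  "plan": [
    [0,0,-3,0,0,0,1],
    [0,0,0,0,0,0,1]
  ]
}}

```text
time_s: 10.73
eef_pos: [568.6, 294.6, 7.0]
ee_rot: [-0.009, 0.627, 0.779, -0.013]
force: [0.3, -0.1, 0.8]
grip_width: 1.007
```

```bash
python3 - <<'E'
from h import *
to([577.8,301.6,8],.215)
E
```

```text
t 10.7333 at [568.6 294.6   7. ] d [9.2 7.  1. ] rot [ 0.008 -0.03  -0.001] F [ 0.3 -0.1  0.8] M [ 0.001 -0.036 -0.033] g 1.007 q6 0.08
```

Emit:
{"fn": "play_rows", "kwargs": {
  "plan": [
    [5,4,1,0.008,-0.03,0,1],
    [3,3,0,0,0,0,1],
    [0,0,0,0,0,0,1]
  ]
}}

```text
time_s: 10.98
eef_pos: [576.9, 301.0, 8.6]
ee_rot: [-0.0, 0.627, 0.779, -0.001]
force: [0.0, 0.1, 0.1]
grip_width: 1.001
```

```bash
python3 - <<'E'
from h import *
to([577.8,301.6,8],.215)
E
```

```text
t 10.9833 at [576.9 301.    8.6] d [ 0.9  0.6 -0.6] rot [ 0.001 -0.001  0.   ] F [0.  0.1 0.1] M [0.006 0.025 0.034] g 1.001 q6 0.09
```

Emit:
{"fn": "play_rows", "kwargs": {
  "plan": [
    [0,0,0,0,0,0,-1],
    [0,0,0,0,0,0,-1],
    [0,0,0,0,0,0,-1],
    [0,0,0,0,0,0,-1],
    [0,0,0,0,0,0,-1]
  ],
  "grip_force": 110
}}

```text
time_s: 11.4
eef_pos: [578.2, 301.1, 11.5]
ee_rot: [0.001, 0.627, 0.779, 0.0]
force: [-1.1, 1.2, 1.0]
grip_width: 0.3
```

Emit:
{"fn": "play_rows", "kwargs": {
  "plan": [
    [0,0,4,0,0,0,-1],
    [0,0,8,0,0,0,-1],
    [0,0,15,0,0,0,-1],
    [0,0,20,0,0,0,-1],
    [-10,-10,20,0,0,0,-1]
  ]
}}

```text
time_s: 11.82
eef_pos: [565.4, 290.9, 76.6]
ee_rot: [-0.003, 0.627, 0.779, -0.003]
force: [0.8, 1.1, -2.2]
grip_width: 0.284
```

Emit:
{"fn": "play_rows", "kwargs": {
  "plan": [
    [-20,-20,5,0,0,-0.02,-1],
    [-20,-25,0,0,0,-0.02,-1],
    [-20,-25,0,0,0,-0.02,-1],
    [-20,-25,0,0,0,-0.02,-1],
    [-15,-25,0,0,0,-0.02,-1]
  ]
}}

```text
time_s: 12.23
eef_pos: [468.0, 170.2, 88.6]
ee_rot: [-0.0, 0.665, 0.746, 0.001]
force: [0.6, -1.1, -1.5]
grip_width: 0.281
```

```bash
python3 - <<'E'
from bar import *
to([455,0,90],.029)
s=sense()['eef_pos'];a=.12;d=np.array([np.sin(a),-np.cos(a),0])
barfit(s+d*88+[0,0,24],a,60,[s+d*88+[0,0,24]]*2)
E
```

```text
t 12.2333 at [468.  170.2  88.6] d [ -13.  -170.2    1.4] rot [-0.002  0.001 -0.086] F [ 0.6 -1.1 -1.5] M [ 0.196  0.015 -0.014] g 0.281 q6 -0.0
scene (np.int64(309), np.int64(185)) 422.0
side (np.int64(279), np.int64(208)) 246.0
x y z pitch yend yaw [4.77232e+02 9.45700e+01 1.04271e+02 2.20000e-02 7.73520e+01 1.22000e-01] 0.509
```

Emit:
{"fn": "play_rows", "kwargs": {
  "plan": [
    [-8,-30,0,0,0,-0.018,-1],
    [0,-32,0,0,0,-0.018,-1],
    [0,-32,0,0,0,-0.018,-1],
    [0,-32,0,0,0,-0.018,-1],
    [0,-32,0,0,0,-0.01,-1]
  ]
}}

```text
time_s: 12.75
eef_pos: [459.0, 9.8, 91.6]
ee_rot: [0.0, 0.695, 0.719, 0.003]
force: [1.2, 0.4, -2.7]
grip_width: 0.281
```

Emit:
{"fn": "play_rows", "kwargs": {
  "plan": [
    [0,-32,0,0,0,0,-1],
    [0,-30,0,0,0,0,-1],
    [0,-25,0,0,0,0,-1],
    [0,-15,0,0,0,0,-1],
    [0,-5,0,0,0,0,-1]
  ]
}}

```text
time_s: 13.17
eef_pos: [460.0, -106.3, 94.3]
ee_rot: [0.002, 0.697, 0.718, 0.003]
force: [0.1, 0.4, -2.8]
grip_width: 0.286
```

Emit:
{"fn": "play_rows", "kwargs": {
  "plan": [
    [0,0,0,0,0,0,-1],
    [0,0,0,0,0,0,-1]
  ]
}}

```text
time_s: 13.33
eef_pos: [460.4, -106.6, 94.7]
ee_rot: [0.002, 0.697, 0.717, 0.004]
force: [-0.6, 0.5, -2.6]
grip_width: 0.284
```

```bash
python3 - <<'E'
from bar import *
to([470,-132,40],.029)
s=sense()['eef_pos'];a=.03;d=np.array([np.sin(a),-np.cos(a),0])
barfit(s+d*88+[0,0,20],a,60,[s+d*150+[0,0,24]]*2)
E
```

```text
t 13.3333 at [ 460.4 -106.6   94.7] d [  9.6 -25.4 -54.7] rot [-0.003  0.007  0.001] F [-0.6  0.5 -2.6] M [ 0.297  0.044 -0.006] g 0.284 q6 -0.51
scene (np.int64(241), np.int64(244)) 601.0
side (np.int64(325), np.int64(255)) 373.0
x y z pitch yend yaw [ 4.63423e+02 -1.85788e+02  1.11672e+02  2.10000e-02  7.38070e+01
  2.70000e-02] 0.384
```

```bash
cat > endfit.py <<'E'
from bar import *
def endfit(tcp,yaw,d0,dz0,R=28,show=0):
    dirn=np.array([np.sin(yaw),-np.cos(yaw),0]);e0=np.array(tcp)+dirn*d0+[0,0,dz0]
    D=[]
    for n in('scene','side'):
        c=cap(n);hsv=cv2.cvtColor(c['img'],cv2.COLOR_BGR2HSV).astype(int)
        im=c['img'].astype(int);b,g,r=im[...,0],im[...,1],im[...,2]
        u,v=proj(c,[e0-dirn*25+[0,0,7]])[0].round().astype(int);print(n,(u,v),'bgr',im[v,u].tolist())
        m=((r>g*1.2)&(r>b*1.3)&(r<150)&(r<g*2.6)).astype(float)
        w=np.zeros(m.shape);cv2.circle(w,tuple(int(k) for k in proj(c,[e0])[0]),R,1,-1)
        m=near(m,[(u,v)]);D.append((c,m,w));print((m*w).sum())
    def f(p):
        x,d,z,pt=p;o=0
        Rm=(Ro.from_rotvec([0,0,yaw])*Ro.from_rotvec([pt,0,0])).as_matrix()
        for c,m,w in D:
            P=box(-13,13,-d,-d+130,-7,7)@Rm.T+np.array(tcp)+[x,0,dz0+z]
            k=np.zeros((1600,2560),np.uint8);cv2.fillConvexPoly(k,cv2.convexHull(np.float32(proj(c,P)*4+1.5)).astype(np.int32),255)
            k=cv2.resize(k,(640,400),interpolation=cv2.INTER_AREA)/255.
            o+=(np.abs(k-m)*w).sum()/(m*w).sum()
        return o
    p=np.array([0,d0,0,0.])
    for s in(1,-.6,.4,-.3):
        r=minimize(f,p,method='Nelder-Mead',options=dict(maxiter=500,initial_simplex=np.vstack([p,p+np.diag([5,8,5,.06])*s])));p=r.x
    print('dx, d_end, dz, pitch',p.round(3),round(r.fun,3))
E
python3 - <<'E'
from endfit import *
endfit(sense()['eef_pos'],.027,182,19)
E
```

```text
scene (np.int64(240), np.int64(245)) bgr [28, 42, 76]
298.0
side (np.int64(326), np.int64(256)) bgr [35, 53, 85]
248.0
dx, d_end, dz, pitch [6.54000e-01 1.80298e+02 3.47000e-01 2.30000e-02] 0.382
```

Emit:
{"fn": "play_rows", "kwargs": {
  "plan": [
    [5,-12,-10,-0.022,0.005,0,-1],
    [8,-12,-15,0,0,0,-1],
    [8,-6,-15,0,0,0,-1],
    [3,-2,-10,0,0,0,-1],
    [0,0,0,0,0,0,-1]
  ]
}}

```text
time_s: 13.95
eef_pos: [485.8, -135.4, 43.5]
ee_rot: [0.009, 0.694, 0.719, -0.006]
force: [-0.9, -0.2, -3.0]
grip_width: 0.284
```

```bash
python3 - <<'E'
from endfit import *
to([505,-137.7,40.6],.029)
endfit(sense()['eef_pos'],.027,181,19)
E
```

```text
t 13.95 at [ 485.8 -135.4   43.5] d [19.2 -2.3 -2.9] rot [ 0.021  0.004 -0.006] F [-0.9 -0.2 -3. ] M [ 0.263  0.03  -0.021] g 0.284 q6 -0.52
scene (np.int64(244), np.int64(270)) bgr [24, 40, 72]
288.0
side (np.int64(338), np.int64(272)) bgr [32, 50, 85]
257.0
dx, d_end, dz, pitch [2.34400e+00 1.79473e+02 1.04400e+00 3.00000e-03] 0.345
```

Emit:
{"fn": "play_rows", "kwargs": {
  "plan": [
    [8,-1,-2,0,0,-0.003,-1],
    [6,-1,-1,0,0,0,-1],
    [0,0,-0.5,0,0,0,-1]
  ]
}}

```text
time_s: 14.3
eef_pos: [501.7, -136.9, 43.5]
ee_rot: [0.011, 0.695, 0.719, -0.006]
force: [0.6, -0.5, -2.6]
grip_width: 0.28
```

```bash
python3 - <<'E'
from h import *
to([513,-137.7,40],.029)
E
```

```text
t 14.3 at [ 501.7 -136.9   43.5] d [11.3 -0.8 -3.5] rot [ 0.023  0.008 -0.004] F [ 0.6 -0.5 -2.6] M [ 0.185 -0.017  0.073] g 0.28 q6 -0.5
```

Emit:
{"fn": "play_rows", "kwargs": {
  "plan": [
    [2,0,-3,0,0,0,-1],
    [2,0,-2,0,0,0,-1]
  ]
}}

```text
time_s: 14.47
eef_pos: [506.5, -136.8, 39.1]
ee_rot: [0.012, 0.695, 0.719, -0.005]
force: [-0.4, -0.2, -2.9]
grip_width: 0.28
```

Emit:
{"fn": "play_rows", "kwargs": {
  "plan": [
    [0,0,-1,0,0,0,-1]
  ]
}}

```text
time_s: 14.55
eef_pos: [506.8, -136.7, 38.0]
ee_rot: [0.012, 0.695, 0.719, -0.005]
force: [0.3, 0.3, -2.6]
grip_width: 0.28
```

```bash
python3 - <<'E'
from endfit import *
to([513,-137.7,40],.029)
endfit(sense()['eef_pos'],.027,181,19)
E
```

```text
t 14.55 at [ 506.8 -136.7   38. ] d [ 6.2 -1.   2. ] rot [ 0.024  0.01  -0.005] F [ 0.3  0.3 -2.6] M [0.229 0.032 0.06 ] g 0.28 q6 -0.5
scene (np.int64(251), np.int64(275)) bgr [27, 44, 73]
292.0
side (np.int64(344), np.int64(272)) bgr [33, 52, 87]
261.0
dx, d_end, dz, pitch [1.34200e+00 1.79338e+02 8.03000e-01 1.00000e-03] 0.31
```

Emit:
{"fn": "play_rows", "kwargs": {
  "plan": [
    [4,0,1.5,0,0,0,-1],
    [6,0,0,0,0,0,-1],
    [6,0,0,0,0,0,-1]
  ]
}}

```text
time_s: 14.9
eef_pos: [522.5, -136.6, 39.6]
ee_rot: [0.011, 0.695, 0.719, -0.006]
force: [0.3, -0.4, -3.4]
grip_width: 0.283
```

```bash
python3 - <<'E'
from h import *
to([563,-137.7,40],.029)
E
```

```text
t 14.9 at [ 522.5 -136.6   39.6] d [40.5 -1.1  0.4] rot [ 0.023  0.008 -0.004] F [ 0.3 -0.4 -3.4] M [ 0.248 -0.014 -0.005] g 0.283 q6 -0.48
```

Emit:
{"fn": "play_rows", "kwargs": {
  "plan": [
    [6,0,0,0,0,0,-1],
    [6,0,0,0,0,0,-1],
    [6,0,0,0,0,0,-1]
  ]
}}

```text
time_s: 15.15
eef_pos: [543.0, -136.7, 39.8]
ee_rot: [0.011, 0.695, 0.719, -0.005]
force: [0.6, -0.2, -2.3]
grip_width: 0.281
```

Emit:
{"fn": "play_rows", "kwargs": {
  "plan": [
    [5,0,0,0,0,0,-1],
    [5,0,0,0,0,0,-1]
  ]
}}

```text
time_s: 15.32
eef_pos: [554.5, -136.7, 39.7]
ee_rot: [0.011, 0.695, 0.719, -0.005]
force: [0.3, -0.2, -2.1]
grip_width: 0.282
```

```bash
python3 - <<'E'
from h import *
to([563,-137.7,40],.029)
E
```

```text
t 15.3167 at [ 554.5 -136.7   39.7] d [ 8.5 -1.   0.3] rot [ 0.023  0.009 -0.004] F [ 0.3 -0.2 -2.1] M [0.256 0.029 0.   ] g 0.282 q6 -0.46
```

Emit:
{"fn": "play_rows", "kwargs": {
  "plan": [
    [3,0,0,0,0,0,-1]
  ]
}}

```text
time_s: 15.4
eef_pos: [558.3, -136.7, 39.7]
ee_rot: [0.011, 0.695, 0.719, -0.005]
force: [-0.9, -0.5, -2.6]
grip_width: 0.284
```

Emit:
{"fn": "play_rows", "kwargs": {
  "plan": [
    [2.5,0,0,0,0,0,-1]
  ]
}}

```text
time_s: 15.48
eef_pos: [561.2, -136.6, 39.6]
ee_rot: [0.011, 0.695, 0.719, -0.005]
force: [0.4, 0.1, -3.1]
grip_width: 0.28
```

Emit:
{"fn": "play_rows", "kwargs": {
  "plan": [
    [2,0,0,0,0,0,-1]
  ]
}}

```text
time_s: 15.57
eef_pos: [563.2, -136.5, 39.4]
ee_rot: [0.011, 0.695, 0.719, -0.005]
force: [-7.1, 0.2, -0.7]
grip_width: 0.279
```

Emit:
{"fn": "play_rows", "kwargs": {
  "plan": [
    [-0.5,0,-1.5,0,0,0,-1]
  ]
}}

```text
time_s: 15.65
eef_pos: [562.8, -136.5, 37.9]
ee_rot: [0.011, 0.695, 0.719, -0.006]
force: [-0.2, 0.6, -2.7]
grip_width: 0.287
```

Emit:
{"fn": "play_rows", "kwargs": {
  "plan": [
    [0,0,-1,0,0,0,-1]
  ]
}}

```text
time_s: 15.73
eef_pos: [562.7, -136.4, 36.8]
ee_rot: [0.011, 0.695, 0.719, -0.006]
force: [-1.2, 2.2, 1.3]
grip_width: 0.286
```

```bash
python3 - <<'E'
from h import *
to([563,-137.7,37],.029)
E
```

```text
t 15.7333 at [ 562.7 -136.4   36.8] d [ 0.3 -1.3  0.2] rot [ 0.023  0.008 -0.004] F [-1.2  2.2  1.3] M [0.286 0.233 0.009] g 0.286 q6 -0.45
```

Emit:
{"fn": "play_rows", "kwargs": {
  "plan": [
    [0,0,-0.6,0,0,0,-1]
  ]
}}

```text
time_s: 15.82
eef_pos: [562.7, -136.4, 36.5]
ee_rot: [0.011, 0.695, 0.719, -0.006]
force: [-2.5, 2.0, 4.5]
grip_width: 0.283
```

Emit:
{"fn": "play_rows", "kwargs": {
  "plan": [
    [1.5,0,0,0,0,0,-1]
  ]
}}

```text
time_s: 15.9
eef_pos: [563.4, -136.3, 36.6]
ee_rot: [0.01, 0.695, 0.719, -0.006]
force: [-10.4, 0.5, 3.0]
grip_width: 0.284
```

```bash
python3 - <<'E'
from endfit import *
to([563,-137.7,37],.029)
endfit(sense()['eef_pos'],.029,181,19,R=22)
E
```

```text
t 15.9 at [ 563.4 -136.3   36.6] d [-0.4 -1.4  0.4] rot [ 0.023  0.006 -0.004] F [-10.4   0.5   3. ] M [-0.113  1.812 -0.68 ] g 0.284 q6 -0.45
scene (np.int64(271), np.int64(282)) bgr [28, 43, 74]
254.0
side (np.int64(360), np.int64(267)) bgr [35, 53, 89]
197.0
dx, d_end, dz, pitch [-8.12000e-01  1.79073e+02  2.93800e+00  2.00000e-03] 0.268
```

Emit:
{"fn": "play_rows", "kwargs": {
  "plan": [
    [0,0,0,0,0,0,-0.3],
    [0,0,0,0,0,0,-0.1],
    [0,0,0,0,0,0,0.3],
    [0,0,0,0,0,0,1],
    [0,0,0,0,0,0,1]
  ]
}}

```text
time_s: 16.42
eef_pos: [564.5, -137.2, 37.6]
ee_rot: [0.012, 0.695, 0.719, -0.006]
force: [-0.6, 0.7, -0.1]
grip_width: 0.859
```

Emit:
{"fn": "play_rows", "kwargs": {
  "plan": [
    [0,0,0,0,0,0,1],
    [0,0,5,0,0,0,1],
    [0,2,15,0,0,0,1],
    [0,5,30,0,0,0,1],
    [0,10,40,0,0,0,1]
  ]
}}

```text
time_s: 16.83
eef_pos: [560.8, -119.7, 123.6]
ee_rot: [0.006, 0.696, 0.718, -0.008]
force: [0.5, -0.4, -0.6]
grip_width: 0.999
```

Emit:
{"fn": "play_rows", "kwargs": {
  "plan": [
    [0,10,40,0,0,0,1],
    [0,10,40,0,0,0,1],
    [0,10,40,0,0,0,1],
    [0,0,40,0,0,0,1],
    [0,0,20,0,0,0,1]
  ]
}}

```text
time_s: 17.25
eef_pos: [559.0, -86.7, 314.3]
ee_rot: [0.008, 0.695, 0.719, -0.007]
force: [0.5, -0.3, 0.7]
grip_width: 1.001
```

```bash
python3 - <<'E'
from endfit import *
to([563,-137.7,300],.029)
endfit([563.4,-136.3,36.6],.029,180,20,R=22)
E
```

```text
t 17.25 at [559.  -86.7 314.3] d [  4.  -51.  -14.3] rot [ 0.021  0.002 -0.004] F [ 0.5 -0.3  0.7] M [0.012 0.009 0.005] g 1.001 q6 -0.38
scene (np.int64(271), np.int64(282)) bgr [19, 37, 70]
256.0
side (np.int64(359), np.int64(266)) bgr [33, 49, 77]
197.0
dx, d_end, dz, pitch [-5.30000e-01  1.80114e+02  5.67000e-01  1.20000e-02] 0.315
```

Emit:
{"fn": "play_rows", "kwargs": {
  "plan": [
    [7,-11,0,0,0,0.12,1],
    [7,-11,0,0,0,0.12,1],
    [7,-11,0,0,0,0.12,1],
    [7,-11,0,0,0,0.12,1],
    [7,-11,0,0,0,0.12,1]
  ]
}}

```text
time_s: 17.77
eef_pos: [594.2, -141.7, 312.7]
ee_rot: [0.009, 0.442, 0.897, -0.003]
force: [0.0, -0.6, 0.3]
grip_width: 0.999
```

Emit:
{"fn": "play_rows", "kwargs": {
  "plan": [
    [7,-11,0,0,0,0.12,1],
    [7,-11,0,0,0,0.12,1],
    [7,-11,0,0,0,0.12,1],
    [7,-11,0,0,0,0.12,1],
    [7,-11,0,0,0,0.12,1]
  ]
}}

```text
time_s: 18.18
eef_pos: [629.6, -199.4, 307.7]
ee_rot: [0.006, 0.145, 0.989, 0.0]
force: [0.0, -0.2, -0.2]
grip_width: 1.004
```

Emit:
{"fn": "play_rows", "kwargs": {
  "plan": [
    [6,-11,0,0,0,0.12,1],
    [0,0,0,0,0,0.1,1],
    [0,0,0,0,0,0,1],
    [0,0,0,0,0,0,1]
  ]
}}

```text
time_s: 18.52
eef_pos: [635.7, -213.6, 302.1]
ee_rot: [0.002, 0.031, 1.0, 0.002]
force: [0.4, -0.4, -0.3]
grip_width: 1.002
```

```bash
python3 - <<'E'
from fit import *
import pickle
to([640,-223,300],1.45)
w=cap('wrist','i.png');pickle.dump(w,open('c5.pkl','wb'))
E
```

```text
t 18.5167 at [ 635.7 -213.6  302.1] d [ 4.3 -9.4 -2.1] rot [-0.004  0.005 -0.059] F [ 0.4 -0.4 -0.3] M [-0.017 -0.087 -0.033] g 1.002 q6 -2.01
```

View pics/i.png

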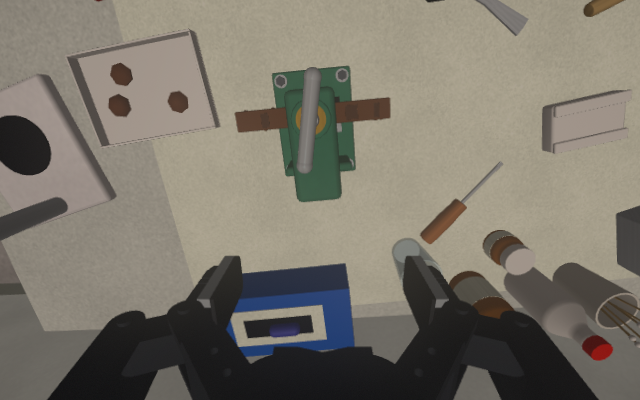

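The bar lies across the lower jaw under the green arm: ends at (236,122) and (390,107), T-bar from (313,70) to (305,172), base front corners at (273,74) and (350,67). I'll measure centring and squareness from these points.

```bash
python3 - <<'E'
from fit import *
from scipy.optimize import least_squares
import pickle
c=pickle.load(open('c5.pkl','rb'))
e=onz(c,[(235.5,122),(390.5,108)],64);print('bar',e.round(1).tolist(),e.mean(0).round(1),np.arctan2(-(e[1]-e[0])[0],(e[1]-e[0])[1]),np.linalg.norm(e[1]-e[0]))
b=onz(c,[(273,74),(350,67),(355,167)],14);print('base',b.round(1).tolist(),'front mid',((b[0]+b[1])/2).round(1),np.arctan2(-(b[1]-b[0])[0],(b[1]-b[0])[1]))
o=onz(c,[(311,121)],172);print('boss',o)
# T-bar by segmentation: fit a line to grey pixels
im=c['img'];hsv=cv2.cvtColor(im,cv2.COLOR_BGR2HSV);h,s,v=[k.astype(int) for k in cv2.split(hsv)]
m=np.zeros(h.shape);m[60:180,285:335]=1;m=m*(s<30)*(v>70)
l=cv2.connectedComponents(m.astype(np.uint8))[1];m=(l==l[150,307]).astype(np.uint8)
r=cv2.minAreaRect(cv2.findNonZero(m));print('rect',r)
bp=cv2.boxPoints(r);bp=bp[np.argsort(bp[:,1])];t=np.array([bp[:2].mean(0),bp[2:].mean(0)])
for z in(225,232):
    q=onz(c,t,z);print('tbar',z,q.round(1).tolist(),q.mean(0).round(1),'angle',np.arctan2((q[1]-q[0])[1],(q[1]-q[0])[0]),np.linalg.norm(q[1]-q[0]))
E
```

```text
bar [[567.6, -321.5, 64.0], [562.5, -121.2, 64.0]] [ 565.1 -221.4   64. ] 0.02533779360148055 200.35992507180634
base [[508.5, -274.0, 14.0], [506.1, -166.5, 14.0], [647.6, -163.1, 14.0]] front mid [ 507.3 -220.2   14. ] 0.022639484150848453
boss [[ 566.81453538 -219.79182583  172.        ]]
rect ((308.58538818359375, 120.00733947753906), (17.36597442626953, 106.38134002685547), 4.916565895080566)
tbar 225 [[527.3, -213.6, 225.0], [603.2, -226.2, 225.0]] [ 565.3 -219.9  225. ] angle -0.16427326246497842 76.93342108545876
tbar 232 [[528.1, -213.5, 232.0], [601.6, -225.7, 232.0]] [ 564.8 -219.6  232. ] angle -0.16427326246497848 74.47193199046316
```

The bar is centred to about 2 mm and square to about 0.003 rad. Next is the T-handle.

Emit:
{"fn": "play_rows", "kwargs": {
  "plan": [
    [-16,-2,-4,0,0,-0.03,1],
    [-18,-2,-8,0,0,-0.03,1],
    [-18,-2,-10,0,0,-0.03,1],
    [-12,0,-10,0,0,-0.01,1],
    [-3,0,-5,0,0,0,1]
  ]
}}

```text
time_s: 18.98
eef_pos: [565.8, -217.1, 263.4]
ee_rot: [0.003, 0.089, 0.996, 0.002]
force: [-0.3, -0.7, 0.1]
grip_width: 1.001
```

Emit:
{"fn": "play_rows", "kwargs": {
  "plan": [
    [0,0,0,0,0,0,1]
  ]
}}

```text
time_s: 19.07
eef_pos: [564.7, -216.6, 262.7]
ee_rot: [0.002, 0.091, 0.996, 0.002]
force: [0.2, -0.4, -0.5]
grip_width: 0.999
```

```bash
python3 - <<'E'
from fit import *
to([565.2,-219.8,250],1.407)
E
```

```text
t 19.0667 at [ 564.7 -216.6  262.7] d [  0.5  -3.2 -12.7] rot [-0.004  0.005  0.018] F [ 0.2 -0.4 -0.5] M [-0.019  0.03  -0.034] g 0.999 q6 -1.95
```

Emit:
{"fn": "play_rows", "kwargs": {
  "plan": [
    [0,-1,-12,0,0,0.018,1],
    [0,-1,-14,0,0,0,1],
    [0,-1,-14,0,0,0,1],
    [0,0,-8,0,0,0,1],
    [0,0,0,0,0,0,1]
  ]
}}

```text
time_s: 19.48
eef_pos: [565.5, -218.4, 215.6]
ee_rot: [0.004, 0.085, 0.996, 0.001]
force: [-0.1, 0.5, -0.1]
grip_width: 0.998
```

```bash
python3 - <<'E'
from fit import *
to([565.2,-219.8,209],1.407)
E
```

```text
t 19.4833 at [ 565.5 -218.4  215.6] d [-0.3 -1.4 -6.6] rot [-0.002  0.009  0.006] F [-0.1  0.5 -0.1] M [ 0.052  0.018 -0.01 ] g 0.998 q6 -1.97
```

Emit:
{"fn": "play_rows", "kwargs": {
  "plan": [
    [0,-1.4,-4,0,0.009,0.006,1],
    [0,0,-3,0,0,0,1]
  ]
}}

```text
time_s: 19.65
eef_pos: [566.2, -219.8, 209.7]
ee_rot: [0.0, 0.082, 0.997, 0.001]
force: [0.2, 0.2, -0.2]
grip_width: 1.0
```

Emit:
{"fn": "play_rows", "kwargs": {
  "plan": [
    [0,0,0,0,0,0,-1],
    [0,0,0,0,0,0,-1],
    [0,0,0,0,0,0,-1],
    [0,0,0,0,0,0,-1],
    [0,0,0,0,0,0,-1]
  ],
  "grip_force": 50
}}

```text
time_s: 20.07
eef_pos: [566.9, -219.9, 211.0]
ee_rot: [0.001, 0.082, 0.997, 0.0]
force: [-0.5, -0.1, 0.9]
grip_width: 0.3
```

```bash
python3 - <<'E'
from fit import *
to([565.2,-219.8,209],1.407)
E
```

```text
t 20.0667 at [ 566.9 -219.9  211. ] d [-1.7  0.1 -2. ] rot [-0.     0.002  0.001] F [-0.5 -0.1  0.9] M [ 0.013  0.01  -0.017] g 0.3 q6 -1.97
```

Emit:
{"fn": "play_rows", "kwargs": {
  "plan": [
    [0,0,0,0,0,0,-1],
    [0,0,0,0,0,0,-1],
    [0,0,0,0,0,0,-1]
  ]
}}

```text
time_s: 20.32
eef_pos: [567.0, -219.9, 211.5]
ee_rot: [0.001, 0.082, 0.997, 0.0]
force: [0.6, 0.3, -1.0]
grip_width: 0.116
```

```bash
python3 - <<'E'
from fit import *
to([565.2,-219.8,209],1.407)
E
```

```text
t 20.3167 at [ 567.  -219.9  211.5] d [-1.8  0.1 -2.5] rot [0.    0.003 0.001] F [ 0.6  0.3 -1. ] M [-0.021 -0.011 -0.041] g 0.116 q6 -1.97
```

Emit:
{"fn": "play_rows", "kwargs": {
  "plan": [
    [-0.8,0,-0.3,0,0,-0.06,-1],
    [-0.5,0,-0.3,0,0,-0.1,-1],
    [0,0,-0.3,0,0,-0.1,-1]
  ]
}}

```text
time_s: 20.57
eef_pos: [566.9, -220.1, 210.7]
ee_rot: [0.003, 0.213, 0.977, -0.001]
force: [1.1, -1.4, -0.9]
grip_width: 0.12
```

```bash
python3 - <<'E'
from fit import *
to([565.2,-219.8,209],1.407)
E
```

```text
t 20.5667 at [ 566.9 -220.1  210.7] d [-1.7  0.3 -1.7] rot [0.002 0.007 0.266] F [ 1.1 -1.4 -0.9] M [-0.218 -0.07   0.28 ] g 0.12 q6 -1.7
```

Emit:
{"fn": "play_rows", "kwargs": {
  "plan": [
    [0,0,-0.3,0,0,-0.1,-1],
    [0,0,-0.3,0,0,-0.1,-1],
    [0,0,-0.3,0,0,-0.1,-1]
  ]
}}

```text
time_s: 20.82
eef_pos: [566.7, -220.6, 209.7]
ee_rot: [0.003, 0.363, 0.932, -0.002]
force: [-0.5, -0.7, -0.2]
grip_width: 0.114
```

```bash
python3 - <<'E'
from fit import *
to([565.2,-219.8,209],1.407)
E
```

```text
t 20.8167 at [ 566.7 -220.6  209.7] d [-1.5  0.8 -0.7] rot [0.004 0.006 0.58 ] F [-0.5 -0.7 -0.2] M [-0.055  0.113  0.339] g 0.114 q6 -1.39
```

Emit:
{"fn": "play_rows", "kwargs": {
  "plan": [
    [-0.3,0.2,-0.3,0,0,-0.1,-1],
    [-0.3,0.2,-0.3,0,0,-0.1,-1],
    [0,0,-0.3,0,0,-0.1,-1],
    [0,0,-0.3,0,0,-0.1,-1]
  ]
}}

```text
time_s: 21.15
eef_pos: [566.2, -221.1, 208.4]
ee_rot: [0.003, 0.549, 0.836, -0.003]
force: [-1.0, -0.7, 0.5]
grip_width: 0.116
```

```bash
python3 -c "
from h import *
to([565.2,-219.8,209],1.407)"
```

```text
t 21.15 at [ 566.2 -221.1  208.4] d [-1.   1.3  0.6] rot [0.008 0.006 0.998] F [-1.  -0.7  0.5] M [0.095 0.153 0.316] g 0.116 q6 -0.97
```

Emit:
{"fn": "play_rows", "kwargs": {
  "plan": [
    [0,0,-0.3,0,0,-0.1,-1],
    [0,0,-0.3,0,0,-0.1,-1],
    [0,0,-0.3,0,0,-0.1,-1],
    [0,0,-0.3,0,0,-0.1,-1]
  ]
}}

```text
time_s: 21.48
eef_pos: [565.6, -221.2, 207.1]
ee_rot: [0.002, 0.71, 0.704, -0.005]
force: [-1.2, -0.5, 0.5]
grip_width: 0.117
```

```bash
python3 -c "
from h import *
to([565.2,-219.8,209],1.407)"
```

```text
t 21.4833 at [ 565.6 -221.2  207.1] d [-0.4  1.4  1.9] rot [0.011 0.003 1.417] F [-1.2 -0.5  0.5] M [0.068 0.117 0.368] g 0.117 q6 -0.55
```

Emit:
{"fn": "play_rows", "kwargs": {
  "plan": [
    [0,0,-0.3,0,0,-0.1,-1],
    [0,0,-0.3,0,0,-0.1,-1]
  ]
}}

```text
time_s: 21.65
eef_pos: [565.2, -221.2, 206.4]
ee_rot: [0.001, 0.78, 0.626, -0.005]
force: [-1.1, 0.6, -0.7]
grip_width: 0.119
```

```bash
python3 -c "
from h import *
to([565.2,-219.8,209],1.407)"
```

```text
t 21.65 at [ 565.2 -221.2  206.4] d [-0.   1.4  2.6] rot [1.200e-02 1.000e-03 1.626e+00] F [-1.1  0.6 -0.7] M [0.035 0.146 0.363] g 0.119 q6 -0.34
```

Emit:
{"fn": "play_rows", "kwargs": {
  "plan": [
    [0,0.2,-0.3,0,0,-0.1,-1]
  ]
}}

```text
time_s: 21.73
eef_pos: [565.1, -221.0, 206.1]
ee_rot: [0.001, 0.812, 0.584, -0.006]
force: [-1.4, -0.3, -0.3]
grip_width: 0.116
```

```bash
python3 -c "
from h import *
to([565.2,-219.8,209],1.407)"
```

```text
t 21.7333 at [ 565.1 -221.   206.1] d [0.1 1.2 2.9] rot [0.013 0.    1.73 ] F [-1.4 -0.3 -0.3] M [-0.136  0.122  0.331] g 0.116 q6 -0.24
```

Emit:
{"fn": "play_rows", "kwargs": {
  "plan": [
    [0,0.2,-0.3,0,0,-0.1,-1]
  ]
}}

```text
time_s: 21.82
eef_pos: [564.9, -221.0, 205.7]
ee_rot: [0.0, 0.841, 0.541, -0.006]
force: [-0.1, -2.4, 0.3]
grip_width: 0.123
```

```bash
python3 -c "
from h import *
to([565.2,-219.8,209],1.407)"
```

```text
t 21.8167 at [ 564.9 -221.   205.7] d [0.3 1.2 3.3] rot [ 0.014 -0.     1.835] F [-0.1 -2.4  0.3] M [-0.169  0.114  0.273] g 0.123 q6 -0.13
```

Emit:
{"fn": "play_rows", "kwargs": {
  "plan": [
    [0,0.2,-0.3,0,0,-0.1,-1]
  ]
}}

```text
time_s: 21.9
eef_pos: [564.8, -220.9, 205.4]
ee_rot: [0.0, 0.868, 0.496, -0.006]
force: [-1.6, -1.1, 0.1]
grip_width: 0.118
```

```bash
python3 -c "
from h import *
to([565.2,-219.8,209],1.407)"
```

```text
t 21.9 at [ 564.8 -220.9  205.4] d [0.4 1.1 3.6] rot [ 1.500e-02 -1.000e-03  1.939e+00] F [-1.6 -1.1  0.1] M [-0.029  0.112  0.355] g 0.118 q6 -0.03
```

Emit:
{"fn": "play_rows", "kwargs": {
  "plan": [
    [0,0.2,-0.3,0.003,0,-0.1,-1]
  ]
}}

```text
time_s: 21.98
eef_pos: [564.6, -220.8, 205.0]
ee_rot: [-0.002, 0.893, 0.45, -0.006]
force: [-1.4, -1.1, -0.6]
grip_width: 0.12
```

```bash
python3 -c "
from h import *
to([565.2,-219.8,209],1.407)"
```

```text
t 21.9833 at [ 564.6 -220.8  205. ] d [0.6 1.  4. ] rot [ 0.014 -0.005  2.044] F [-1.4 -1.1 -0.6] M [-0.134  0.049  0.32 ] g 0.12 q6 0.08
```

Emit:
{"fn": "play_rows", "kwargs": {
  "plan": [
    [0,0.2,-0.3,0.003,0,-0.1,-1]
  ]
}}

```text
time_s: 22.07
eef_pos: [564.5, -220.7, 204.7]
ee_rot: [-0.003, 0.915, 0.403, -0.005]
force: [-0.7, 0.3, -0.6]
grip_width: 0.116
```

```bash
python3 -c "
from h import *
to([565.2,-219.8,209],1.407)"
```

```text
t 22.0667 at [ 564.5 -220.7  204.7] d [0.7 0.9 4.3] rot [ 0.012 -0.009  2.148] F [-0.7  0.3 -0.6] M [-0.113  0.097  0.304] g 0.116 q6 0.18
```

Emit:
{"fn": "play_rows", "kwargs": {
  "plan": [
    [0,0.2,-0.3,0.003,0,-0.1,-1]
  ]
}}

```text
time_s: 22.15
eef_pos: [564.3, -220.6, 204.4]
ee_rot: [-0.005, 0.935, 0.355, -0.005]
force: [-1.9, -0.2, -0.3]
grip_width: 0.115
```

```bash
python3 -c "
from h import *
to([565.2,-219.8,209],1.407)"
```

```text
t 22.15 at [ 564.3 -220.6  204.4] d [0.9 0.8 4.6] rot [ 0.011 -0.013  2.253] F [-1.9 -0.2 -0.3] M [-0.1    0.108  0.323] g 0.115 q6 0.28
```

Emit:
{"fn": "play_rows", "kwargs": {
  "plan": [
    [0.2,0,-0.3,0,0,-0.1,-1]
  ]
}}

```text
time_s: 22.23
eef_pos: [564.3, -220.5, 204.1]
ee_rot: [-0.005, 0.952, 0.305, -0.005]
force: [-2.0, 0.6, 0.1]
grip_width: 0.12
```

```bash
python3 -c "
from h import *
to([565.2,-219.8,209],1.407)"
```

```text
t 22.2333 at [ 564.3 -220.5  204.1] d [0.9 0.7 4.9] rot [ 0.011 -0.014  2.357] F [-2.   0.6  0.1] M [0.12  0.272 0.33 ] g 0.12 q6 0.39
```

Emit:
{"fn": "play_rows", "kwargs": {
  "plan": [
    [0.2,0,-0.3,0,0,-0.1,-1]
  ]
}}

```text
time_s: 22.32
eef_pos: [564.3, -220.4, 203.7]
ee_rot: [-0.006, 0.967, 0.255, -0.005]
force: [-2.3, 1.4, 1.1]
grip_width: 0.122
```

```bash
python3 -c "
from h import *
to([565.2,-219.8,209],1.407)"
```

```text
t 22.3167 at [ 564.3 -220.4  203.7] d [0.9 0.6 5.3] rot [ 0.012 -0.016  2.462] F [-2.3  1.4  1.1] M [0.092 0.276 0.398] g 0.122 q6 0.49
```

Emit:
{"fn": "play_rows", "kwargs": {
  "plan": [
    [0.2,0,-0.3,0,0,-0.1,-1]
  ]
}}

```text
time_s: 22.4
eef_pos: [564.2, -220.3, 203.4]
ee_rot: [-0.006, 0.979, 0.204, -0.005]
force: [-2.8, 1.8, 0.9]
grip_width: 0.118
```

```bash
python3 -c "
from h import *
to([565.2,-219.8,209],1.407)"
```

```text
t 22.4 at [ 564.2 -220.3  203.4] d [1.  0.5 5.6] rot [ 0.012 -0.018  2.566] F [-2.8  1.8  0.9] M [0.074 0.279 0.326] g 0.118 q6 0.59
```

Emit:
{"fn": "play_rows", "kwargs": {
  "plan": [
    [0.3,0,-0.3,0,0,-0.1,-1]
  ]
}}

```text
time_s: 22.48
eef_pos: [564.2, -220.1, 203.1]
ee_rot: [-0.007, 0.988, 0.153, -0.005]
force: [-2.8, 1.5, 0.7]
grip_width: 0.121
```

```bash
python3 -c "
from h import *
to([565.2,-219.8,209],1.407)"
```

```text
t 22.4833 at [ 564.2 -220.1  203.1] d [1.  0.3 5.9] rot [ 0.013 -0.02   2.671] F [-2.8  1.5  0.7] M [0.109 0.373 0.397] g 0.121 q6 0.7
```

Emit:
{"fn": "play_rows", "kwargs": {
  "plan": [
    [0.3,0,-0.3,0,0,-0.1,-1]
  ]
}}

```text
time_s: 22.57
eef_pos: [564.1, -219.9, 202.8]
ee_rot: [-0.007, 0.995, 0.101, -0.005]
force: [-1.9, 0.9, 1.4]
grip_width: 0.116
```

```bash
python3 -c "
from h import *
to([565.2,-219.8,209],1.407)"
```

```text
t 22.5667 at [ 564.1 -219.9  202.8] d [1.1 0.1 6.2] rot [ 0.014 -0.021  2.775] F [-1.9  0.9  1.4] M [0.052 0.336 0.409] g 0.116 q6 0.8
```

Emit:
{"fn": "play_rows", "kwargs": {
  "plan": [
    [0.3,0,-0.3,0,0,-0.1,-1]
  ]
}}

```text
time_s: 22.65
eef_pos: [564.1, -219.7, 202.5]
ee_rot: [-0.008, 0.999, 0.049, -0.006]
force: [-2.2, 1.2, 0.3]
grip_width: 0.119
```

```bash
python3 -c "
from h import *
to([565.2,-219.8,209],1.407)"
```

```text
t 22.65 at [ 564.1 -219.7  202.5] d [ 1.1 -0.1  6.5] rot [ 0.015 -0.023  2.879] F [-2.2  1.2  0.3] M [0.068 0.37  0.554] g 0.119 q6 0.9
```

Emit:
{"fn": "play_rows", "kwargs": {
  "plan": [
    [0.3,0,-0.1,0,0,-0.04,-1]
  ]
}}

```text
time_s: 22.73
eef_pos: [564.0, -219.6, 202.4]
ee_rot: [-0.008, 1.0, 0.027, -0.006]
force: [-2.4, 0.3, 0.7]
grip_width: 0.114
```

```bash
python3 -c "
from h import *
to([565.2,-219.8,209],1.407)"
```

```text
t 22.7333 at [ 564.  -219.6  202.4] d [ 1.2 -0.2  6.6] rot [ 0.016 -0.024  2.923] F [-2.4  0.3  0.7] M [-0.017  0.309  0.499] g 0.114 q6 0.95
```

Torque is about 0.50 N m, 0.17 above free running (about 52 N). I'll stop there, release and retreat.

Emit:
{"fn": "play_rows", "kwargs": {
  "plan": [
    [0,0,0,0,0,0,-0.7],
    [0,0,0,0,0,0,-0.4],
    [0,0,0,0,0,0,0.2],
    [0,0,0,0,0,0,1],
    [0,0,0,0,0,0,1]
  ]
}}

```text
time_s: 23.15
eef_pos: [564.1, -219.7, 202.5]
ee_rot: [-0.008, 1.0, 0.028, -0.006]
force: [0.0, 0.7, -0.4]
grip_width: 0.713
```

Emit:
{"fn": "play_rows", "kwargs": {
  "plan": [
    [0,0,0,0,0,0,1],
    [0,0,0,0,0,0,1],
    [0,0,8,0,0,0,1],
    [0,0,20,0,0,0,1],
    [0,0,30,0,0,0,1]
  ]
}}

```text
time_s: 23.57
eef_pos: [562.3, -218.7, 257.1]
ee_rot: [-0.011, 0.999, 0.029, -0.011]
force: [-0.3, -0.5, -0.1]
grip_width: 0.998
```

Emit:
{"fn": "play_rows", "kwargs": {
  "plan": [
    [0,0,30,0,0,0,1],
    [0,0,30,0,0,0,1],
    [-20,0,10,0,0,0,1],
    [-35,0,0,0,0,0,1],
    [-35,0,0,0,0,0,1]
  ]
}}

```text
time_s: 23.98
eef_pos: [473.6, -218.5, 338.0]
ee_rot: [-0.008, 0.999, 0.031, -0.006]
force: [-0.3, -1.3, -0.1]
grip_width: 1.0
```

Emit:
{"fn": "play_rows", "kwargs": {
  "plan": [
    [-10,0,0,0,0,0,1],
    [0,0,0,0,0,0,1]
  ]
}}

```text
time_s: 24.15
eef_pos: [459.3, -218.3, 341.2]
ee_rot: [-0.006, 1.0, 0.03, -0.004]
force: [0.6, 0.1, -0.2]
grip_width: 1.002
```

```bash
python3 - <<'E'
from endfit import *
import pickle
to([470,-220,320],1.407)
w=cap('wrist');sc=cap('scene');si=cap('side')
u,v=proj(sc,[[570,-220,110]])[0].astype(int);a=cv2.resize(sc['img'][v-60:v+60,u-60:u+60],(400,400),interpolation=cv2.INTER_CUBIC)
u,v=proj(si,[[570,-220,110]])[0].astype(int);b=cv2.resize(si['img'][v-60:v+60,u-60:u+60],(400,400),interpolation=cv2.INTER_CUBIC)
cv2.imwrite('pics/j.png',np.vstack([np.hstack([a,b])[:, :],np.hstack([cv2.resize(w['img'],(320,200)),cv2.resize(sc['img'],(320,200)),np.zeros((200,160,3),np.uint8)])]))
endfit([563.4,-136.3,36.6],.029,180,20,R=22)
E
```

```text
t 24.15 at [ 459.3 -218.3  341.2] d [ 10.7  -1.7 -21.2] rot [ 0.012 -0.019  2.917] F [ 0.6  0.1 -0.2] M [-0.034 -0.031 -0.023] g 1.002 q6 0.83
scene (np.int64(271), np.int64(282)) bgr [24, 39, 71]
259.0
side (np.int64(359), np.int64(266)) bgr [35, 51, 80]
191.0
dx, d_end, dz, pitch [-3.9100e-01  1.7985e+02  9.8300e-01  1.6000e-02] 0.338
```

View pics/j.png

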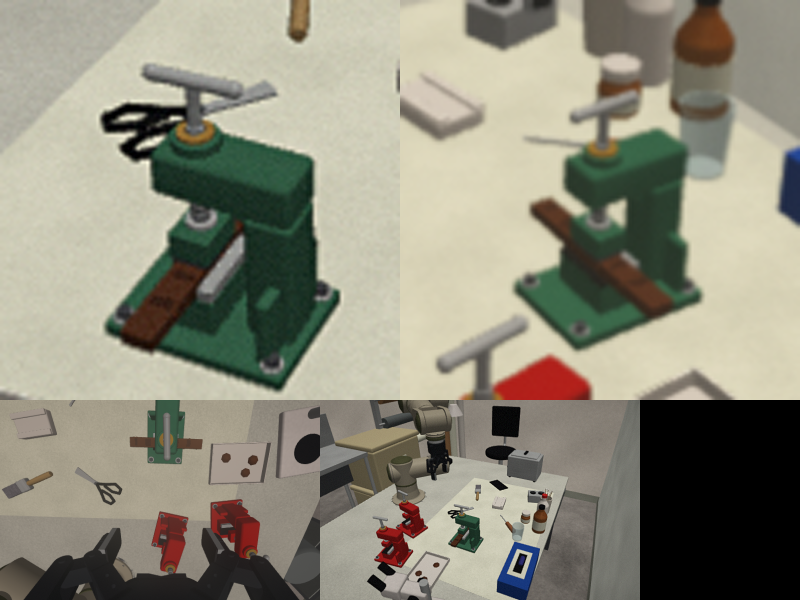

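The jaw is down on the bar, at crop (200,240). The bar lies along the ledge at (220,270) with about equal overhang, the hand is clear and the bystanders are undisturbed.

```bash
python3 -c "
from rig import ctrl
print(ctrl.finish_job())"
```

```text
the job is handed in; nothing more can be done
None
```

I laid the iron bar on the green vise's lower jaw against the ledge and let go. I then turned the T-handle about 2.9 rad clockwise, backed the hand away and handed the job in at about 24 s.

**Last checks:**
- **Placing:** from above, before clamping, the bar was centred to about 2 mm and square to about 0.003 rad. After clamping, pictures show it still against the ledge, and the one end fitted (-y) had not moved. The same fits read a slope of about 0.001 rad in the hand, 0.012 after release and 0.016 after clamping. I put that down to fit noise but did not confirm it.
- **Clamping:** the handle turned freely at about 0.33 N m, and the last reading was 0.50 N m. That is about 52 N of clamping, or about 59 N going by the turn since first touch. Single torque readings scattered by about ±0.05 N m.
- **Bystanders:** none looked moved in the last picture. I did not measure them.

**What went wrong on the way:**
- **Slipped grip:** on the first carry the bar slid about 54 mm in the grip, probably from brushing the vise's arm. I set it back in the foam, gripped it again near its end and took a path farther from the vise.
- **Push on the foam:** during that set-back the fingers pressed on the foam. The wrist force read about 63 N for a moment and about 41 N one step later. That is under the 120 N wrist limit but above the 40 N limit for the arm or gripper body pressing on something. I believe only the fingertips touched, so whether this counts is unclear.
- **Bar position:** camera estimates of the bar's position along y disagreed by up to about 12 mm while it was in the foam. I placed it using the one measured while carrying, and the later view from above agreed.

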